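# Drop the leftover wax into the pail and weigh it

### The arm

A 6-joint arm with a two-finger parallel gripper is mounted at the origin on the work surface. World frame = base frame: x ahead of the robot, y to its left, z up, the work surface at z = 0. Lengths are in mm, angles in rad, forces in N, time in s.
With the tool pointing down it reaches from about 350 to 800 mm from the base axis. Payload 7.3 kg.
Tool frame: the origin (TCP) lies between the finger pads; the fingertips stand 11 mm ahead of it and the grasp point (between the pads) lies 8 mm behind it (ctrl.nose_length is the distance from the TCP to the fingertips, in mm); z points along the fingers, y is the direction in which the jaws open and shut (so a half turn about z gives the same grasp; the last joint's range is limited). The gripper opens to 85 mm and grips with 20 to 120 N. Pads are 22 mm wide; open, the fingers measure 114 mm over their backs; the gripper's body (76 mm by 85 mm) begins 54 mm behind the grasp point. The pads swing forward as they close: fully open they stand 13 mm farther back than shut.
Start: joints at [-1.257, 0.342, 1.524, -0, 1.275, -0.146], TCP at [233.002, -470.482, 242.322] pointing down, gripper open.
Joint ranges: [-2.53, 2.53], [-0.77, 2.02], [0.04, 2.7], [-1, 4.14], [0.28, 2.66], [-3.11, 3.11]. Speed limits (rad/s): [2.57, 2.57, 3.14, 3.14, 3.14, 3.14].

### API

Orientations are given as a rotation vector (axis times angle).
In Python, from plant import ctrl gives the robot as it stands. The module is installed in compiled form; this text tells all that it offers.
- The arm moves only by the tool arm_command, never from a script. Its argument "moves" is text: rows parted by semicolons, each of 5 numbers parted by spaces: the closure, from -1 (fully open) to 1 (shut), so that 0 is half open, then the shift along the tool's x, y, z normalised to -1 to 1, where 1 is 0.03 m, then the turn about the tool's z normalised to -1 to 1, where 1 is 8 degrees. In form: jaw x y z twist; .... A call has exactly 5 rows; each row shifts and turns the commanded pose from where the row before left it, along the tool's axes as they then stand; what a row does not reach is not made up. A row lasts 1/10 s, in which the tool goes at most 50 mm and 8.59 degrees, less where a joint would pass 70% of its speed; a pose out of reach is approached as far as the arm can. A call with a number of a shift or a turn outside -1 to 1 is refused whole. A call with a gripper value outside its range is refused whole. The fingers move at their own pace and stop on an object; the grip force is fixed at half the most. Time passes only in rows, so rows that do not move let the fingers close, or fill a call up. It gives the time, the measured TCP pose, the force and the opening at its end, in the units of the state.
- ctrl.read_state(): the state, without advancing time (a new reading comes with each control period).
- ctrl.snapshot(name): name is "scene" or "side" or "wrist"; returns (picture, depth): 420x560x3 uint8, red, green, blue; 420x560 float32, mm along the optical axis (not along the pixel's ray), 0 where there is no reading.
- ctrl.camera_model(name): a dict with "fx", "fy", "cx", "cy" (pixels), "world_to_cam" (4x4, takes a point from world to camera coordinates); the wrist camera has in their place "tool_from_camera" (4x4, takes a point from camera to tool coordinates, whose origin is the TCP and whose axes are the flange's). Camera axes: x right, y down, z forward; pixel columns grow to the right and rows downward; lengths in mm; the calibration is good to about 2 mm. A picture is of the moment at which its call begins: read the wrist's pose just before it. camera_model takes no time and is no camera call.
- ctrl.close_job(): hands the job in, once; it reports no verdict.
The state is a dict: "time_s": time; "joint_positions": joint angles; "joint_velocities": joint speeds; "effort": joint torques, N m; "eef_pos": TCP position; "orientation": TCP orientation; "force": force on the tool from outside, world axes, zero at the start; "moment": the same for the moment, N m; "gripper_width": finger opening in mm.
Only numpy, scipy, OpenCV 4.12 (cv2) and the standard library are available. Lean on these libraries where they do the work, as an engineer would, in place of code of your own. Each camera call takes 0.05 s, during which the arm holds its last target.

### The job

Weigh the leftover block of ski wax: stand the green pail under the edge of the low steel shelf, push the yellow block off that edge so that it drops into the pail (slide it, never lift it), then hang the pail by its handle on both prongs of the spring balance's orange twin hook. Lower it gently so that the hook never runs down to near its bottom stop, let go and wait until it hangs still with the block inside. Leave the other things on shelf and table where they are.

Things in the scene. Friction and masses are not known exactly. Their poses are not given: they have to be found in the camera images.
- wax_block: Loose yellow wax block, a slab 100 (x) by 70 (y) by 28 mm high, 130 to 250 g, lying flat on the low steel shelf near its edge. Origin: centre of its underside; z up.
- pail: Loose green open-topped pail, 170 (x) by 130 (y) mm outside, rim 80 mm high, walls and floor 4 mm, 300 g, on the table. Origin: centre of its underside. A rigid, fixed arch handle of 8 mm steel bar stands in its x-z plane: uprights at x = +-83 mm, a level bar along x with its axis 185 mm above the underside. The block passes beneath it.
- pail_grip (a point): Centre of the red round grip (16 mm diameter, 60 mm long, along the pail's x) in the middle of the handle bar, 185 mm above the pail's underside; axes as the pail's. Grasp it here from above, fingers closing along the pail's y.
- shelf_edge (a point): Middle of the working edge of the fixed low galvanised shelf, at its top face (120 mm above the table). x runs along the edge (+-220 mm); y points in over the shelf (400 mm deep), so the block is pushed towards -y. The edge's lip hangs 14 mm below the top and the legs stand 87 mm or more in from the edge: the pail's rim can be tucked under it.
- hook_seat (a point): Where the axis of the handle bar comes to lie, midway between the hook's two prongs; sinks with the hook, 245 mm above the table unloaded. x along the seated bar, y away from the column, z up. The orange prongs (8 mm bar) are Vs open upwards at x = +-52 mm, 60 mm wide (y +-30 mm) at their tops, 23 mm above this point. The bar goes in from above, the pail's uprights outside the prongs.
- balance: Fixed spring balance that carries the twin hook: white column 50 (x) by 40 (y) mm, 300 mm tall, on a dark foot. Origin: centre of the column's underside; y points towards the prongs. The column's face is 100 mm behind (-y of) the hook seat, the hook's dark carriage 74 mm behind it.
- hook (a joint): How far the sprung hook has dipped, m: 0 unloaded, growing downwards to a bottom stop at 0.055. Spring about 180 N/m, lightly damped: the pail with the block settles at 0.020 to 0.030 after bouncing a little.
- cup: Bystander: loose stainless cup, 74 mm diameter, 90 mm tall, on the shelf; origin centre of its underside.
- brush: Bystander: loose wooden shoe brush, 180 (x) by 52 by 45 mm high, on the shelf; origin centre of its underside.
- ski_tool: Bystander: loose folding aluminium ski tool, about 125 (x) by 38 by 20 mm high, on the shelf; origin centre of its underside.
- iron_stand: Bystander: loose blue plastic wax iron stand, 170 (x) by 100 by 65 mm high, on the table; origin centre of its underside.
- cork_block: Bystander: loose cork block, 110 (x) by 55 by 35 mm high, on the table; origin centre of its underside.
There are look-alikes about, which are no part of the job. Of the things that look like the wax_block, the middle-sized one is meant.

How it is judged (in metres and radians):
On the way, in this order (a step that is already met when the one before it is completed fails the run):
1. the wax block lies in the pail while the pail stands on the table (x of wax_block in the frame of pail between -0.085 and 0.085 m and y of wax_block in the frame of pail between -0.065 and 0.065 m and z of wax_block in the frame of pail between -0.005 and 0.075 m and height (world z) of pail below 0.008 m and angle between pail's own z axis and vertical below 0.06 rad), for 0.2 s.
2. the pail, with the block in it, hangs with its weight on the sprung hook (x of wax_block in the frame of pail between -0.085 and 0.085 m and y of wax_block in the frame of pail between -0.065 and 0.065 m and z of wax_block in the frame of pail between -0.005 and 0.075 m and distance between pail_grip and hook_seat below 0.025 m and value of joint hook between 0.016 and 0.038 m and height (world z) of pail above 0.012 m), for 0.2 s.
At the end, for the whole second after the job is handed in: Pail hangs level on both prongs: grip within 25 mm of the seat, bar aligned to 0.12 rad, underside 12 mm or more above the table, tilt under 0.35 rad; block inside, below 75 mm; hook dipped 16 to 38 mm, slower than 10 mm/s; pail slower than 40 mm/s and 0.35 rad/s (all of step 2 and velocity of joint hook between -0.01 and 0.01 m/s and linear speed of pail below 0.04 m/s and angular speed of pail below 0.35 rad/s and angle between pail's own z axis and vertical below 0.35 rad and angle between the x axis of pail_grip and the x axis of hook_seat, either way round below 0.12 rad); the robot touches nothing.
It fails at once if the wax block is lifted from the shelf or carried (its underside more than 45 mm above the shelf's top while outside the pail) (height (world z) of wax_block above 0.165 m and distance between wax_block and pail above 0.115 m).
It fails at once if the hook is driven or dropped down to near its bottom stop (dip over 48 mm) (value of joint hook above 0.048 m).
It fails at once if the wax block falls on the table beside the pail (height (world z) of wax_block below 0.05 m and horizontal distance between wax_block and pail above 0.12 m).
It fails at once if the cup, brush, ski tool, iron stand or cork block is shifted more than 30 mm or tipped over (distance of any of cup, brush, ski_tool, iron_stand, cork_block from where it was at the start of the episode above 0.03 m or angle between any of cup, brush, ski_tool, iron_stand, cork_block's own z axis and vertical above 0.5 rad).
It also fails if it takes over 72 s, if anything falls off the work surface, if the arm or the gripper's body presses on something with over 40 N, if the wrist force passes 120 N, or if a joint passes its speed limit or range.

## Working session

There is one attempt and no reset: what is moved stays moved. The work goes in short steps, Python scripts to look and compute and a tool call to move; the robot and the scene stay as the last step left them, time stands still between calls to the robot, and variables do not carry over. Pictures are saved under pics/ and viewed, and the job is handed in when it is done.

Besides the shell and the picture viewer there is one more tool, called after ">>>" as a command line: name --argument value ..., lists and objects as JSON in quotes. arm_command: Moves the arm, as the interface text tells. Its arguments: {"type":"object","properties":{"moves":{"type":"string"}},"required":["moves"]}

```bash
mkdir -p pics; ls
cat > h.py <<'E'
from plant import ctrl
import numpy as np, cv2
from scipy.spatial.transform import Rotation as R
def snap(n,f):
    s=ctrl.read_state()
    p,d=ctrl.snapshot(n); cv2.imwrite('pics/%s.png'%f,p[:,:,::-1]); np.savez('pics/%s.npz'%f,p=p,d=d,pos=s['eef_pos'],ori=s['orientation']); return p,d,s
def load(f,n):
    z=np.load('pics/%s.npz'%f); return z['p'],z['d'],z['pos'],z['ori']
def cloud(n,f):
    p,d,pos,ori=load(f,n); m=ctrl.camera_model(n)
    v,u=np.mgrid[:d.shape[0],:d.shape[1]]
    c=np.stack([(u-m['cx'])/m['fx']*d,(v-m['cy'])/m['fy']*d,d,np.ones_like(d)],-1)
    if 'world_to_cam' in m: T=np.linalg.inv(np.array(m['world_to_cam']))
    else:
        W=np.eye(4);W[:3,:3]=R.from_rotvec(ori).as_matrix();W[:3,3]=pos
        T=W@np.array(m['tool_from_camera'])
    w=(c@T.T)[...,:3]; w[d==0]=np.nan
    return p,w
E
python3 - <<'E'
from h import *
for n in ['scene','side','wrist']: snap(n,n+'0')
print(ctrl.read_state())
for n in ['scene','side','wrist']: print(ctrl.camera_model(n))
E
```

```text
pics
{'time_s': 0.15, 'joint_positions': array([-1.25700880e+00,  3.42576782e-01,  1.52477783e+00, -5.45170985e-06,
        1.27541606e+00, -1.45998506e-01]), 'joint_velocities': array([ 0.00034848, -0.00026132, -0.00384472,  0.00097378,  0.00055881,
        0.00067618]), 'effort': array([ 9.88097709e-04, -4.33906639e+01, -2.46148735e+01, -1.99941092e-04,
        5.73254292e-03,  1.90459488e-06]), 'eef_pos': array([ 232.90286216, -470.19532687,  241.78518444]), 'orientation': array([-3.05779666e+00, -7.15620295e-01,  1.63160129e-04]), 'force': array([ 0.00385458, -0.05260642, -0.41272261]), 'moment': array([-0.03094273,  0.03265866,  0.00119854]), 'gripper_width': 85.17825395834842}
{'fx': 444.50398522942436, 'fy': 444.50398522942436, 'cx': 276.020470526773, 'cy': 212.0925822071635, 'world_to_cam': array([[-8.33513156e-01,  5.52466657e-01, -6.03416847e-03,
         3.86153398e+02],
       [ 4.50907196e-01,  6.73896662e-01, -5.85274285e-01,
        -1.72670801e+02],
       [-3.19278122e-01, -4.90554666e-01, -8.10812925e-01,
         1.74219071e+03],
       [ 0.00000000e+00,  0.0000000
[... 273 characters left out ...]
-01, -7.40615439e-01, -6.44256854e-01,
         2.17221784e+02],
       [ 1.50264457e-01,  6.26542992e-01, -7.64764325e-01,
         1.43929406e+03],
       [ 0.00000000e+00,  0.00000000e+00,  0.00000000e+00,
         1.00000000e+00]])}
{'fx': 352.7750425347463, 'fy': 352.7750425347463, 'cx': 273.4582249897384, 'cy': 208.46645166411972, 'tool_from_camera': array([[-1.65822866e-04, -9.45101930e-01, -3.26775632e-01,
         8.41461466e+01],
       [ 9.99999909e-01, -2.82447054e-05, -4.25762241e-04,
        -6.37052674e-03],
       [ 3.93159035e-04, -3.26775673e-01,  9.45101849e-01,
        -1.32179150e+02],
       [ 0.00000000e+00,  0.00000000e+00,  0.00000000e+00,
         1.00000000e+00]])}
```

View pics/scene0.png

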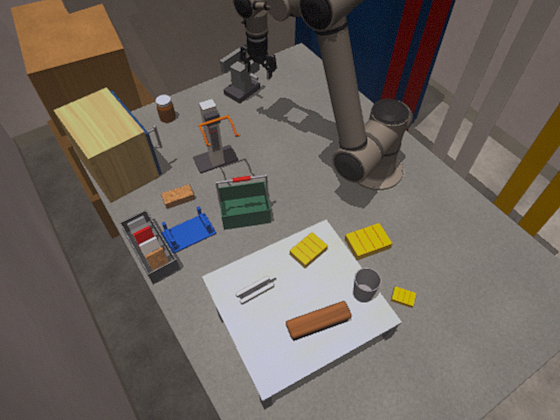

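View pics/side0.png

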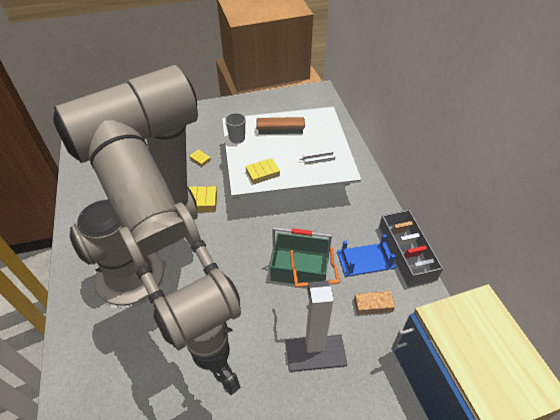

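View pics/wrist0.png

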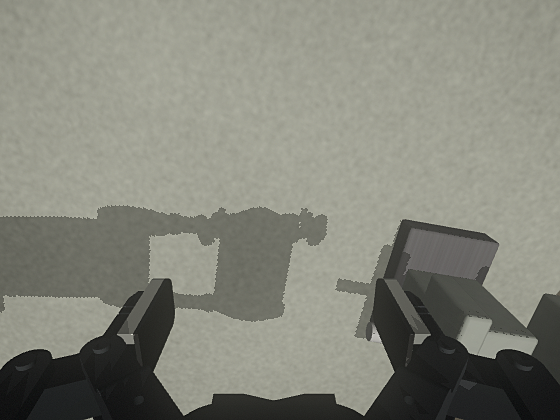

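Candidates for the wax block in the scene picture: the one on the shelf (309,249), a larger one on the table (368,241), and a small one (404,297). The shelf one looks middle-sized. I'll measure all three and zoom in.

Run:
```python
from h import *
for n in ['scene','side']:
    p,w=cloud(n,n+'0'); hsv=cv2.cvtColor(p,cv2.COLOR_RGB2HSV)
    def rep(name,mask,zmin=None,zmax=None):
        mask=mask.astype(np.uint8)
        k,l,st,c=cv2.connectedComponentsWithStats(mask)
        for i in range(1,k):
            if st[i,4]<60: continue
            q=w[l==i]; q=q[~np.isnan(q[:,0])]
            if len(q)<20: continue
            r=cv2.minAreaRect(q[:,:2].astype(np.float32))
            print(n,name,c[i].round(),st[i,4],'z',np.percentile(q[:,2],[2,50,98]).round(),'rect',np.round(r[0]),np.round(r[1]),round(r[2],1))
    H,S,V=hsv[...,0],hsv[...,1],hsv[...,2]
    rep('yel',(H>22)&(H<35)&(S>180)&(V>90))
    rep('green',(H>60)&(H<90)&(S>80))
    rep('red',((H<5)|(H>172))&(S>170)&(V>100))
    rep('orange',(H>=6)&(H<14)&(S>190)&(V>120))
    rep('blue',(H>100)&(H<125)&(S>150)&(V>80))
p,w=cloud('scene','scene0')
cv2.imwrite('pics/crop0.png',np.hstack([cv2.resize(p[200:320,260:430,::-1],None,fx=4,fy=4)]))
cv2.imwrite('pics/crop1.png',np.hstack([cv2.resize(p[90:240,150:290,::-1],None,fx=4,fy=4,interpolation=cv2.INTER_CUBIC)]))
```

```text
scene yel [368. 239.] 781 z [30. 36. 42.] rect [250. 241.] [114. 135.] 77.0
scene yel [308. 248.] 531 z [142. 147. 152.] rect [489. 214.] [100.  80.] 10.8
scene yel [403. 296.] 289 z [13. 18. 24.] rect [291. 469.] [51. 67.] 31.7
scene green [244. 206.] 664 z [-3.  3. 81.] rect [ 532. -102.] [134. 165.] 65.6
scene red [241. 179.] 68 z [  1. 190. 197.] rect [ 492. -169.] [179.  56.] 59.6
scene red [143. 234.] 198 z [41. 64. 82.] rect [ 885. -184.] [56. 57.] 88.0
scene blue [129. 112.] 65 z [217. 223. 227.] rect [ 722. -575.] [  7. 285.] 3.8
scene blue [188. 232.] 1080 z [ 3. 10. 52.] rect [ 747. -134.] [112. 167.] 86.3
side green [283. 260.] 270 z [-2.  3. 80.] rect [ 463. -145.] [244.  52.] 75.9
side green [308. 262.] 492 z [-2.  3. 78.] rect [ 547. -114.] [127. 100.] 66.1
side red [302. 232.] 76 z [185. 191. 195.] rect [ 531. -106.] [17. 55.] 66.6
side red [417. 249.] 64 z [58. 77. 82.] rect [ 896. -175.] [88. 29.] 23.2
side blue [387. 251.] 90 z [ 4. 34. 66.] rect [ 818. -133.] [100.  31.] 86.9
side blue [364. 259.] 1094 z [ 3.  9. 38.] rect [ 744. -133.] [102. 168.] 87.3
```

View pics/crop0.png

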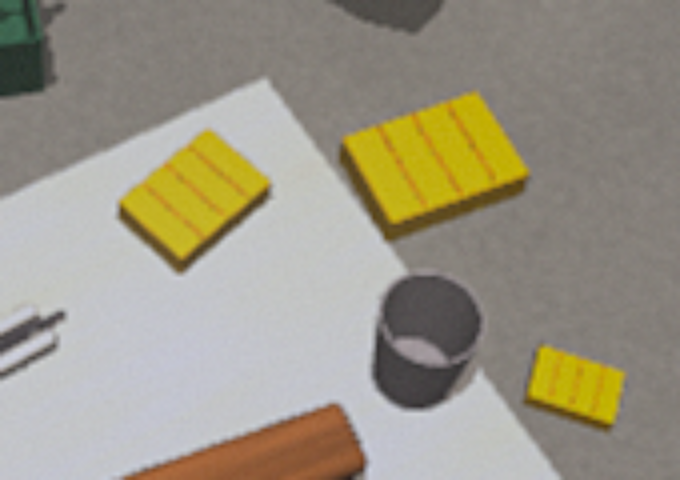

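View pics/crop1.png

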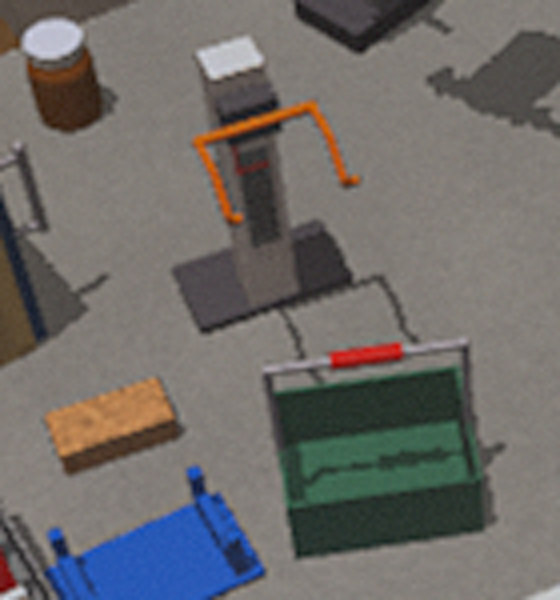

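Run:
```python
from h import *
for n in ['scene','side']:
    p,w=cloud(n,n+'0'); hsv=cv2.cvtColor(p,cv2.COLOR_RGB2HSV)
    H,S,V=[hsv[...,i].astype(int) for i in range(3)]
    m=(abs(w[...,2]-120)<8)&(S<60)&(V>130)
    k,l,st,c=cv2.connectedComponentsWithStats(m.astype(np.uint8)); i=1+np.argmax(st[1:,4])
    q=w[l==i]; print(n,'shelf z',np.median(q[:,2]),len(q))
    r=cv2.minAreaRect(q[:,:2].astype(np.float32)); print(np.round(cv2.boxPoints(r)),r)
    # yellow top
    m=(H>22)&(H<35)&(S>180)&(abs(w[...,2]-148)<9)
    m=m&(w[...,2]>110)
    q=w[m]; t=q[q[:,2]>np.median(q[:,2])-4]
    r=cv2.minAreaRect(t[:,:2].astype(np.float32)); print('blk',len(t),np.median(t[:,2]),r,np.round(cv2.boxPoints(r)))
    m=((H<6)|(H>172))&(S>150)&(w[...,2]>170)&(w[...,2]<200)
    q=w[m]; mu=q.mean(0); u,s,vt=np.linalg.svd(q[:,:2]-mu[:2]); print('grip',len(q),mu,np.degrees(np.arctan2(vt[0,1],vt[0,0])), np.ptp((q[:,:2]-mu[:2])@vt[0]))
    m=(H>=4)&(H<16)&(S>170)&(V>90)&(w[...,2]>190)&(w[...,2]<310)
    k,l,st,c=cv2.connectedComponentsWithStats(m.astype(np.uint8))
    for i in range(1,k):
        if st[i,4]<15: continue
        q=w[l==i]; print('orange',st[i],np.nanmin(q,0).round(),np.nanmax(q,0).round())
    # white column top
    m=(abs(w[...,2]-300)<8)&(S<60)&(V>120)
    k,l,st,c=cv2.connectedComponentsWithStats(m.astype(np.uint8))
    for i in range(1,k):
        if st[i,4]<30: continue
        q=w[l==i]; r=cv2.minAreaRect(q[:,:2].astype(np.float32)); print('col',st[i],r,q.mean(0))
p,w=cloud('side','side0')
cv2.imwrite('pics/crop2.png',cv2.resize(p[220:380,250:400,::-1],None,fx=4,fy=4,interpolation=cv2.INTER_CUBIC))
```

```text
scene shelf z 119.29248932538644 16310
[[363. 148.]
 [803. 108.]
 [840. 508.]
 [401. 548.]] ((601.9033203125, 327.942138671875), (401.7735290527344, 441.6852722167969), 84.71485900878906)
blk 495 147.2846788256379 ((487.9817199707031, 219.57037353515625), (98.96053314208984, 69.01777648925781), 8.699073791503906) [[434. 246.]
 [444. 178.]
 [542. 193.]
 [532. 261.]]
grip 280 [-304.01301649 -336.44900746  186.64900136] 15.436089176525664 1423.9398849262025
orange [199 116  41  30 146] [ 456. -352.  237.] [ 576. -208.  273.]
col [200  99  16  11 112] ((499.258544921875, -367.1526794433594), (42.59939956665039, 50.535823822021484), 84.819580078125) [ 499.88098914 -366.05374598  298.6197235 ]
side shelf z 118.5874517895902 7024
[[362. 142.]
 [802. 102.]
 [839. 509.]
 [399. 549.]] ((600.593017578125, 325.3861083984375), (408.9669494628906, 441.399169921875), 84.76425170898438)
blk 0 nan ((0.0, 0.0), (0.0, 0.0), 0.0) [[0. 0.]
 [0. 0.]
 [0. 0.]
 [0. 0.]]
grip 85 [ 529.84669836 -107.84399012  190.39158782] -23.294452772602742 56.45070422714058
orange [329 247  11  37  87] [ 535. -333.  237.] [ 574. -228.  270.]
orange [291 251  17  36 108] [ 451. -321.  237.] [ 481. -216.  271.]
col [393   0 167 189 915] ((1242.1573486328125, 360.8642883300781), (1150.08203125, 15.312885284423828), 89.9151382446289) [1242.61604754  231.70977087  300.07058043]
col [310 287  23  16 318] ((498.5335388183594, -370.8323974609375), (41.35413360595703, 49.66645431518555), 79.42317199707031) [ 497.92359122 -371.94863421  298.62366658]
  return _methods._mean(a, axis=axis, dtype=dtype,
  ret = ret.dtype.type(ret / rcount)
```

View pics/crop2.png

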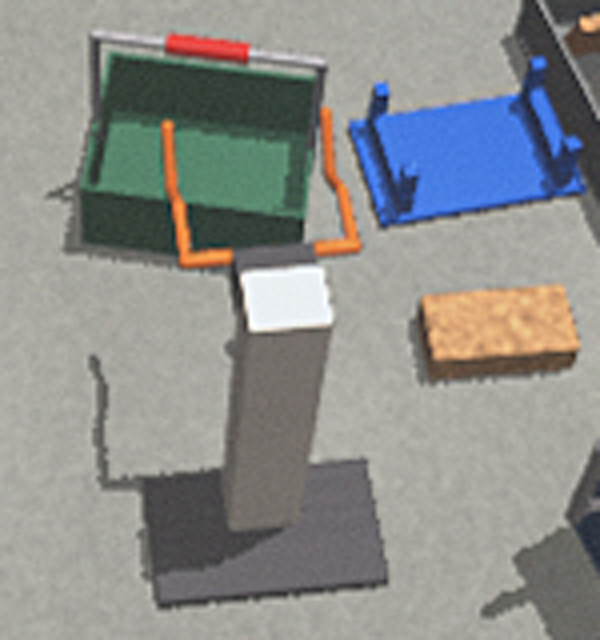

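Run:
```python
from h import *
def ln(q):
    mu=q[:,:2].mean(0); u,s,vt=np.linalg.svd(q[:,:2]-mu); return mu.round(1),np.degrees(np.arctan2(vt[0,1],vt[0,0])).round(1)
P,w=cloud('side','side0'); hsv=cv2.cvtColor(P,cv2.COLOR_RGB2HSV)
H,S,V=[hsv[...,i].astype(int) for i in range(3)]
for n in ['scene','side']:
    p,w=cloud(n,n+'0'); hsv=cv2.cvtColor(p,cv2.COLOR_RGB2HSV)
    H,S,V=[hsv[...,i].astype(int) for i in range(3)]
    m=(H>=4)&(H<16)&(S>170)&(V>90)&(w[...,2]>190)&(w[...,2]<310)&(abs(w[...,0]-510)<90)&(w[...,1]<-200)
    q=w[m]
    a=q[(q[:,0]<500)&(q[:,1]>-290)]; b=q[(q[:,0]>520)&(q[:,1]>-310)]; c=q[(q[:,1]<-310)]
    for nm,t in [('L',a),('R',b),('back',c)]:
        print(n,nm,len(t),ln(t)); 
        t=t[np.argsort(t[:,1])]; print(np.round(t[::max(1,len(t)//12)]).tolist())
    # things on the shelf & cork
    m=(w[...,2]>128)&(w[...,0]>380)&(w[...,0]<840)&(w[...,1]>150)&(w[...,1]<540)&(w[...,2]<230)
    k,l,st,c=cv2.connectedComponentsWithStats(m.astype(np.uint8))
    for i in range(1,k):
        if st[i,4]<30: continue
        q=w[l==i]; r=cv2.minAreaRect(q[:,:2].astype(np.float32)); print('on shelf',c[i].round(),np.round(r[0]),np.round(r[1]),round(r[2]),'z',np.percentile(q[:,2],98).round())
```

```text
scene L 28 (array([ 465.4, -252.7]), np.float64(-98.5))
[[462.0, -283.0, 267.0], [462.0, -277.0, 267.0], [460.0, -273.0, 264.0], [465.0, -266.0, 258.0], [463.0, -263.0, 260.0], [464.0, -262.0, 257.0], [463.0, -257.0, 255.0], [464.0, -256.0, 252.0], [467.0, -252.0, 242.0], [465.0, -249.0, 243.0], [466.0, -247.0, 237.0], [464.0, -244.0, 238.0], [470.0, -224.0, 253.0], [475.0, -208.0, 268.0]]
scene R 35 (array([ 567.2, -272.5]), np.float64(80.3))
[[561.0, -308.0, 262.0], [565.0, -301.0, 265.0], [564.0, -296.0, 264.0], [567.0, -289.0, 266.0], [562.0, -285.0, 263.0], [566.0, -283.0, 266.0], [566.0, -280.0, 250.0], [563.0, -277.0, 256.0], [567.0, -276.0, 263.0], [567.0, -271.0, 254.0], [567.0, -269.0, 260.0], [566.0, -267.0, 252.0], [568.0, -264.0, 247.0], [570.0, -262.0, 244.0], [571.0, -259.0, 242.0], [569.0, -258.0, 238.0], [576.0, -233.0, 258.0], [576.0, -223.0, 266.0]]
scene back 69 (array([ 517.2, -318.8]), np.float64(-7.0))
[[526.0, -352.0, 242.0], [555.0, -326.0, 267.0], [533.0, -325.0, 262.0], [510.0, -323.0, 270.0], [515.0, -321.0, 265.0], [524.0, -320.0, 265.0], [551.0, -320.0, 
[... 1073 characters left out ...]
.0, 253.0], [572.0, -240.0, 258.0], [570.0, -238.0, 261.0], [574.0, -234.0, 264.0], [570.0, -230.0, 263.0]]
side back 64 (array([ 509.6, -320.9]), np.float64(174.8))
[[558.0, -333.0, 266.0], [559.0, -331.0, 266.0], [536.0, -330.0, 265.0], [537.0, -327.0, 265.0], [559.0, -326.0, 264.0], [478.0, -321.0, 266.0], [461.0, -319.0, 265.0], [463.0, -318.0, 267.0], [559.0, -317.0, 264.0], [562.0, -316.0, 266.0], [462.0, -315.0, 268.0], [459.0, -314.0, 267.0], [455.0, -312.0, 266.0]]
on shelf [235. 127.] [432. 414.] [84. 68.] 77 z 209.0
on shelf [280. 125.] [599. 418.] [ 64. 179.] 80 z 167.0
on shelf [318. 156.] [684. 234.] [ 45. 123.] 90 z 141.0
on shelf [262. 170.] [484. 214.] [101.  78.] 10 z 151.0
```

```bash
cat > plan.py <<'E'
# usage: plan.py x y z yaw jaw nrows
import sys; from h import *
def st():
    s=ctrl.read_state(); M=R.from_rotvec(s['orientation']).as_matrix()
    return s,np.degrees(np.arctan2(M[1,0],M[0,0]))
if __name__=='__main__':
    s,y0=st(); a=sys.argv[1:]; x,y,z,yaw=map(float,a[:4]); j=a[4]; n=int(a[5])
    p=s['eef_pos']; print('now',p.round(1),'yaw',round(y0,2),'F',s['force'].round(1),'w',round(s['gripper_width'],1),'t',s['time_s'])
    d=(np.array([x,y,z])-p)/n; dy=(yaw-y0)/n
    rows=[]
    for i in range(n):
        t=np.radians(y0+dy*i)
        rows.append('%s %.2f %.2f %.2f %.2f'%(j,(d[0]*np.cos(t)+d[1]*np.sin(t))/30,(d[0]*np.sin(t)-d[1]*np.cos(t))/30,-d[2]/30,-dy/8))
    for i in range(0,n,5): print('; '.join(rows[i:i+5]))
E
python3 plan.py 370 -115 245 -23.3 -1 20
```

```text
now [ 232.9 -470.2  241.8] yaw 26.34 F [ 0.  -0.1 -0.4] w 85.2 t 0.15
-1 0.47 -0.43 -0.01 0.31; -1 0.45 -0.45 -0.01 0.31; -1 0.43 -0.47 -0.01 0.31; -1 0.41 -0.49 -0.01 0.31; -1 0.39 -0.50 -0.01 0.31
-1 0.36 -0.52 -0.01 0.31; -1 0.34 -0.53 -0.01 0.31; -1 0.32 -0.55 -0.01 0.31; -1 0.29 -0.56 -0.01 0.31; -1 0.27 -0.57 -0.01 0.31
-1 0.24 -0.59 -0.01 0.31; -1 0.22 -0.60 -0.01 0.31; -1 0.19 -0.60 -0.01 0.31; -1 0.17 -0.61 -0.01 0.31; -1 0.14 -0.62 -0.01 0.31
-1 0.11 -0.62 -0.01 0.31; -1 0.09 -0.63 -0.01 0.31; -1 0.06 -0.63 -0.01 0.31; -1 0.03 -0.63 -0.01 0.31; -1 0.00 -0.63 -0.01 0.31
```

>>> arm_command --moves "-1 0.47 -0.43 0 0.31; -1 0.45 -0.45 0 0.31; -1 0.43 -0.47 0 0.31; -1 0.41 -0.49 0 0.31; -1 0.39 -0.50 0 0.31"

```text
time_s: 0.65
eef_pos: [267.6, -380.5, 242.1]
orientation: [-3.118, -0.378, 0.0]
force: [-0.7, 0.3, 0.4]
gripper_width: 85.6
```

>>> arm_command --moves "-1 0.36 -0.52 0 0.31; -1 0.34 -0.53 0 0.31; -1 0.32 -0.55 0 0.31; -1 0.29 -0.56 0 0.31; -1 0.27 -0.57 0 0.31"

```text
time_s: 1.15
eef_pos: [301.7, -292.1, 242.2]
orientation: [-3.141, -0.039, 0.0]
force: [-0.1, 0.1, 0.8]
gripper_width: 85.6
```

>>> arm_command --moves "-1 0.24 -0.59 0 0.31; -1 0.22 -0.60 0 0.31; -1 0.19 -0.60 0 0.31; -1 0.17 -0.61 0 0.31; -1 0.14 -0.62 0 0.31"

```text
time_s: 1.65
eef_pos: [335.9, -203.3, 242.2]
orientation: [-3.127, 0.3, 0.0]
force: [0.8, -0.1, 0.3]
gripper_width: 85.5
```

>>> arm_command --moves "-1 0.11 -0.62 0 0.31; -1 0.09 -0.63 0 0.31; -1 0.06 -0.63 0 0.31; -1 0.03 -0.63 0 0.31; -1 0 -0.63 0 0.31"

```text
time_s: 2.15
eef_pos: [370.0, -114.8, 242.2]
orientation: [-3.077, 0.636, 0.0]
force: [0.3, 0.1, -0.2]
gripper_width: 85.4
```

```bash
python3 - <<'E'
from h import *
snap('wrist','wrist1')
p,w=cloud('wrist','wrist1'); hsv=cv2.cvtColor(p,cv2.COLOR_RGB2HSV)
H,S,V=[hsv[...,i].astype(int) for i in range(3)]
m=((H<6)|(H>172))&(S>150)&(w[...,2]>165)&(w[...,2]<205)
q=w[m]; mu=q.mean(0); u,s,vt=np.linalg.svd(q[:,:2]-mu[:2]); print('grip',len(q),mu,np.degrees(np.arctan2(vt[0,1],vt[0,0])), np.ptp((q[:,:2]-mu[:2])@vt[0]))
E
python3 plan.py 529.5 -107.5 240 -23.3 -1 10
```

```text
grip 614 [506.64072045 -96.14540901 191.29007805] -110.27135636103677 16.024104195822854
now [ 370.4 -113.   242.2] yaw -23.45 F [-1.2  0.4 -0.1] w 85.6 t 2.2
-1 0.48 -0.23 0.01 -0.00; -1 0.48 -0.23 0.01 -0.00; -1 0.48 -0.23 0.01 -0.00; -1 0.48 -0.23 0.01 -0.00; -1 0.48 -0.23 0.01 -0.00
-1 0.48 -0.23 0.01 -0.00; -1 0.48 -0.23 0.01 -0.00; -1 0.48 -0.23 0.01 -0.00; -1 0.48 -0.23 0.01 -0.00; -1 0.48 -0.23 0.01 -0.00
```

View pics/wrist1.png

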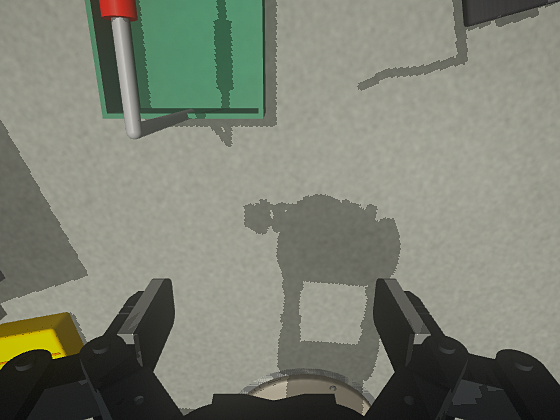

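Wrist view: the pail is at the top left, with the grip's near end at about (118,15) and the bar running down to (135,135). The grip agrees with the earlier measurement. I'll move over it and look again.

>>> arm_command --moves "-1 0.4 -0.23 0 0; -1 0.4 -0.23 0 0; -1 0.4 -0.23 0 0; -1 0.4 -0.23 0 0; -1 0.4 -0.23 0 0"

```text
time_s: 2.7
eef_pos: [440.1, -108.1, 242.0]
orientation: [3.077, -0.634, -0.0]
force: [-0.3, -0.0, -0.1]
gripper_width: 85.4
```

```bash
python3 - <<'E'
from h import *
snap('wrist','wrist2')
p,w=cloud('wrist','wrist2'); hsv=cv2.cvtColor(p,cv2.COLOR_RGB2HSV)
H,S,V=[hsv[...,i].astype(int) for i in range(3)]
m=((H<6)|(H>172))&(S>150)&(w[...,2]>165)&(w[...,2]<205)
q=w[m]; r=cv2.minAreaRect(q[:,:2].astype(np.float32));print(len(q),r,q.mean(0),q[:,2].max())
E
python3 plan.py 529.5 -107.5 240 -23.3 -1 5
```

```text
4082 ((532.0671997070312, -105.12830352783203), (15.744088172912598, 60.27132034301758), 66.77487182617188) [ 533.24383826 -106.61482931  191.99134119] 195.42101651668585
now [ 441.8 -108.2  242. ] yaw -23.26 F [1.7 0.2 0.5] w 85.3 t 2.75
-1 0.54 -0.23 0.01 0.00; -1 0.54 -0.23 0.01 0.00; -1 0.54 -0.23 0.01 0.00; -1 0.54 -0.24 0.01 0.00; -1 0.54 -0.24 0.01 0.00
```

View pics/wrist2.png

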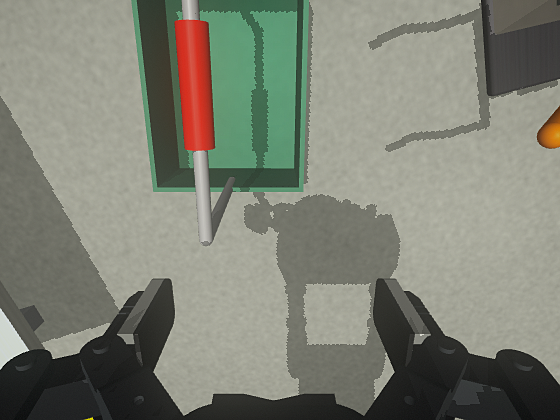

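The grip lies at (532,-105.5), 60 × 16 mm, yaw -23.2°, at image centre (196,85), which matches the description.

```bash
python3 plan.py 531.7 -105.7 242 -23.2 -1 5
```

```text
now [ 441.8 -108.2  242. ] yaw -23.26 F [1.7 0.2 0.5] w 85.3 t 2.75
-1 0.54 -0.25 0.00 -0.00; -1 0.54 -0.25 0.00 -0.00; -1 0.54 -0.25 0.00 -0.00; -1 0.54 -0.25 0.00 -0.00; -1 0.54 -0.25 0.00 -0.00
```

>>> arm_command --moves "-1 0.54 -0.25 0 0; -1 0.54 -0.25 0 0; -1 0.54 -0.25 0 0; -1 0.54 -0.25 0 0; -1 0.54 -0.25 0 0"

```text
time_s: 3.25
eef_pos: [528.9, -105.6, 241.8]
orientation: [3.077, -0.633, -0.001]
force: [-0.4, -0.1, 0.5]
gripper_width: 85.7
```

>>> arm_command --moves "-1 0 0 0.5 0; -1 0 0 0.5 0; -1 0 0 0.5 0; -1 0 0 0.4 0; -1 0 0 0.27 0"

```text
time_s: 3.75
eef_pos: [527.8, -105.4, 175.9]
orientation: [-3.077, 0.634, 0.002]
force: [0.7, -0.5, 0.4]
gripper_width: 85.2
```

```bash
python3 - <<'E'
from h import *
snap('wrist','wrist3')
E
python3 plan.py 531.7 -105.7 177 -23.2 -1 5
```

```text
now [ 527.3 -105.2  175.1] yaw -23.27 F [-0.7 -0.  -1.5] w 85.0 t 3.8
-1 0.03 -0.01 -0.01 -0.00; -1 0.03 -0.01 -0.01 -0.00; -1 0.03 -0.01 -0.01 -0.00; -1 0.03 -0.01 -0.01 -0.00; -1 0.03 -0.01 -0.01 -0.00
```

View pics/wrist3.png

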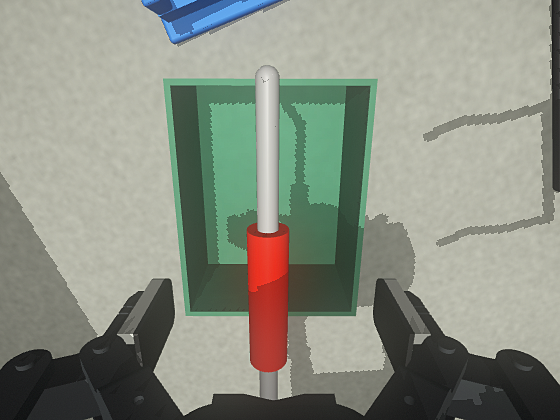

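The red grip (268,295) is centred between the open pads and square to them. Closing.

>>> arm_command --moves "-0.5 0.1 0 -0.05 0; 0 0.04 0 0 0; 1 0 0 0 0; 1 0 0 0 0; 1 0 0 0 0"

```text
time_s: 4.3
eef_pos: [532.0, -106.7, 179.2]
orientation: [-3.077, 0.633, -0.002]
force: [-0.3, 1.0, 0.4]
gripper_width: 14.4
```

>>> arm_command --moves "1 0 0 0 0; 1 0 0 0 0; 1 0 0 -0.1 0; 1 0 0 -0.1 0; 1 0 0 -0.2 0"

```text
time_s: 4.8
eef_pos: [531.2, -106.8, 190.2]
orientation: [3.077, -0.633, -0.003]
force: [0.2, -1.0, -2.4]
gripper_width: 14.0
```

```bash
python3 plan.py 476 86 187 -5.2 1 20
```

```text
now [ 531.2 -106.8  190.2] yaw -23.26 F [ 0.2 -1.  -2.4] w 14.0 t 4.8
1 -0.21 -0.26 0.01 -0.11; 1 -0.21 -0.26 0.01 -0.11; 1 -0.20 -0.27 0.01 -0.11; 1 -0.20 -0.27 0.01 -0.11; 1 -0.19 -0.27 0.01 -0.11
1 -0.19 -0.27 0.01 -0.11; 1 -0.19 -0.28 0.01 -0.11; 1 -0.18 -0.28 0.01 -0.11; 1 -0.18 -0.28 0.01 -0.11; 1 -0.17 -0.29 0.01 -0.11
1 -0.17 -0.29 0.01 -0.11; 1 -0.16 -0.29 0.01 -0.11; 1 -0.16 -0.29 0.01 -0.11; 1 -0.15 -0.30 0.01 -0.11; 1 -0.15 -0.30 0.01 -0.11
1 -0.14 -0.30 0.01 -0.11; 1 -0.14 -0.30 0.01 -0.11; 1 -0.14 -0.31 0.01 -0.11; 1 -0.13 -0.31 0.01 -0.11; 1 -0.13 -0.31 0.01 -0.11
```

>>> arm_command --moves "1 -0.21 -0.26 0 -0.11; 1 -0.21 -0.26 0 -0.11; 1 -0.20 -0.27 0 -0.11; 1 -0.20 -0.27 0 -0.11; 1 -0.19 -0.27 0 -0.11"

```text
time_s: 5.3
eef_pos: [517.8, -57.4, 190.6]
orientation: [3.1, -0.512, -0.0]
force: [0.3, 0.7, -2.8]
gripper_width: 14.2
```

>>> arm_command --moves "1 -0.19 -0.27 0 -0.11; 1 -0.19 -0.28 0 -0.11; 1 -0.18 -0.28 0 -0.11; 1 -0.18 -0.28 0 -0.11; 1 -0.17 -0.29 0 -0.11"

```text
time_s: 5.8
eef_pos: [504.1, -9.7, 190.7]
orientation: [3.117, -0.393, -0.0]
force: [0.4, 0.6, -2.7]
gripper_width: 14.1
```

>>> arm_command --moves "1 -0.17 -0.29 0 -0.11; 1 -0.16 -0.29 0 -0.11; 1 -0.16 -0.29 0 -0.11; 1 -0.15 -0.30 0 -0.11; 1 -0.15 -0.30 0 -0.11"

```text
time_s: 6.3
eef_pos: [490.7, 38.6, 190.7]
orientation: [3.13, -0.273, 0.0]
force: [0.7, -0.3, -2.7]
gripper_width: 13.9
```

```bash
python3 - <<'E'
from h import *
snap('side','side4');snap('scene','scene4')
a=cv2.imread('pics/side4.png')[120:320,180:400];b=cv2.imread('pics/scene4.png')[130:330,190:410]
cv2.imwrite('pics/c4.png',cv2.resize(np.hstack([a,b]),None,fx=1.8,fy=1.8,interpolation=cv2.INTER_CUBIC))
E
python3 plan.py 476 86 188 -5.2 1 10
```

```text
now [490.5  39.1 190.7] yaw -9.95 F [ 0.4 -0.7 -2.4] w 14.2 t 6.4
1 -0.07 -0.15 0.01 -0.06; 1 -0.07 -0.15 0.01 -0.06; 1 -0.07 -0.15 0.01 -0.06; 1 -0.07 -0.15 0.01 -0.06; 1 -0.07 -0.15 0.01 -0.06
1 -0.07 -0.15 0.01 -0.06; 1 -0.07 -0.15 0.01 -0.06; 1 -0.07 -0.15 0.01 -0.06; 1 -0.06 -0.15 0.01 -0.06; 1 -0.06 -0.15 0.01 -0.06
```

View pics/c4.png

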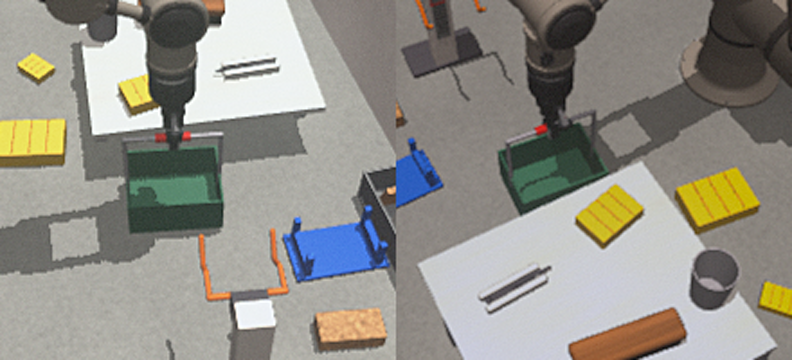

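The pail hangs level in the grip, in front of the shelf edge. I'll tuck it under and set it down.

>>> arm_command --moves "1 -0.07 -0.15 0 -0.06; 1 -0.07 -0.15 0 -0.06; 1 -0.07 -0.15 0 -0.06; 1 -0.07 -0.15 0 -0.06; 1 -0.07 -0.15 0 -0.06"

```text
time_s: 6.9
eef_pos: [484.1, 62.0, 190.7]
orientation: [3.135, -0.209, 0.0]
force: [-0.5, 0.1, -3.1]
gripper_width: 14.0
```

>>> arm_command --moves "1 -0.07 -0.15 0 -0.06; 1 -0.07 -0.15 0 -0.06; 1 -0.07 -0.15 0 -0.06; 1 -0.06 -0.15 0 -0.06; 1 -0.06 -0.15 0 -0.06"

```text
time_s: 7.4
eef_pos: [476.8, 85.6, 190.7]
orientation: [3.138, -0.143, 0.0]
force: [0.1, -0.4, -2.9]
gripper_width: 13.8
```

>>> arm_command --moves "1 0 0 0.1 0; 1 0 0 0.1 0; 1 0 0 0.1 0; 1 0 0 0.07 0; 1 0 0 0 0"

```text
time_s: 7.9
eef_pos: [476.9, 85.1, 179.4]
orientation: [3.138, -0.144, -0.0]
force: [-0.0, -0.6, -2.6]
gripper_width: 13.7
```

```bash
python3 plan.py 476 86 178 -5.2 1 5;  python3 - <<'E'
from h import *
snap('scene','scene5');snap('side','side5')
a=cv2.imread('pics/side5.png')[120:320,180:400];b=cv2.imread('pics/scene5.png')[130:330,190:410]
cv2.imwrite('pics/c5.png',cv2.resize(np.hstack([a,b]),None,fx=1.8,fy=1.8,interpolation=cv2.INTER_CUBIC))
E
```

```text
now [476.9  85.1 179.4] yaw -5.27 F [-0.  -0.6 -2.6] w 13.7 t 7.9
1 -0.01 -0.01 0.01 -0.00; 1 -0.01 -0.01 0.01 -0.00; 1 -0.01 -0.01 0.01 -0.00; 1 -0.01 -0.01 0.01 -0.00; 1 -0.01 -0.01 0.01 -0.00
```

View pics/c5.png

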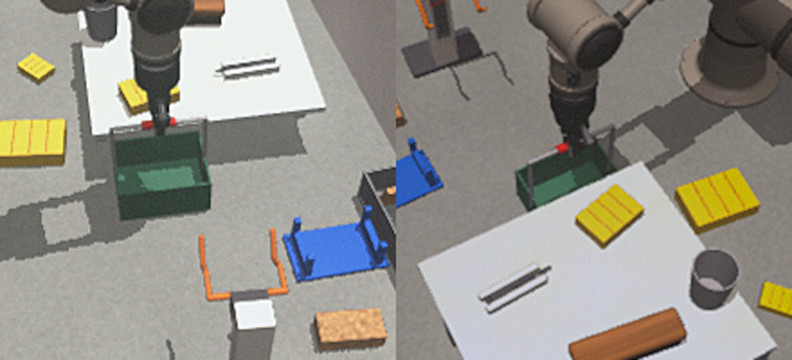

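>>> arm_command --moves "1 0 0 0.03 0; 1 0 0 0.03 0; 1 0 0 0 0; 1 0 0 0 0; 1 0 0 0 0"

```text
time_s: 8.5
eef_pos: [477.2, 85.8, 178.9]
orientation: [-3.137, 0.144, -0.002]
force: [-3.3, 3.9, 7.4]
gripper_width: 14.2
```

It is down on the table (force went from -2.6 to +7.4 N). Release and rise.

>>> arm_command --moves "0.5 0 0 -0.03 0; -0.5 0 0 0 0; -1 0 0 0 0; -1 0 0 0 0; -1 0 0 0 0"

```text
time_s: 9.0
eef_pos: [477.0, 85.1, 178.6]
orientation: [3.138, -0.144, -0.0]
force: [0.0, 0.2, -0.6]
gripper_width: 77.9
```

>>> arm_command --moves "-1 0 0 -0.3 0; -1 0 0 -0.5 0; -1 0 0 -0.6 0; -1 0 0 -0.6 0; -1 0 0 -0.5 0"

```text
time_s: 9.5
eef_pos: [477.2, 85.2, 255.3]
orientation: [3.138, -0.144, 0.002]
force: [0.3, 0.6, -0.4]
gripper_width: 85.4
```

```bash
python3 plan.py 493 292 250 -5.2 -0.2 15
```

```text
now [477.2  85.2 255.3] yaw -5.26 F [ 0.3  0.6 -0.4] w 85.4 t 9.5
-0.2 -0.01 -0.46 0.01 -0.00; -0.2 -0.01 -0.46 0.01 -0.00; -0.2 -0.01 -0.46 0.01 -0.00; -0.2 -0.01 -0.46 0.01 -0.00; -0.2 -0.01 -0.46 0.01 -0.00
-0.2 -0.01 -0.46 0.01 -0.00; -0.2 -0.01 -0.46 0.01 -0.00; -0.2 -0.01 -0.46 0.01 -0.00; -0.2 -0.01 -0.46 0.01 -0.00; -0.2 -0.01 -0.46 0.01 -0.00
-0.2 -0.01 -0.46 0.01 -0.00; -0.2 -0.01 -0.46 0.01 -0.00; -0.2 -0.01 -0.46 0.01 -0.00; -0.2 -0.01 -0.46 0.01 -0.00; -0.2 -0.01 -0.46 0.01 -0.00
```

```bash
python3 plan.py 492 295 250 84.8 -0.2 15
```

```text
now [477.2  85.2 255.3] yaw -5.26 F [ 0.3  0.6 -0.4] w 85.4 t 9.5
-0.2 -0.01 -0.47 0.01 -0.75; -0.2 0.04 -0.47 0.01 -0.75; -0.2 0.09 -0.46 0.01 -0.75; -0.2 0.14 -0.45 0.01 -0.75; -0.2 0.18 -0.43 0.01 -0.75
-0.2 0.23 -0.41 0.01 -0.75; -0.2 0.27 -0.38 0.01 -0.75; -0.2 0.31 -0.35 0.01 -0.75; -0.2 0.34 -0.32 0.01 -0.75; -0.2 0.37 -0.28 0.01 -0.75
-0.2 0.40 -0.24 0.01 -0.75; -0.2 0.42 -0.20 0.01 -0.75; -0.2 0.44 -0.15 0.01 -0.75; -0.2 0.46 -0.11 0.01 -0.75; -0.2 0.46 -0.06 0.01 -0.75
```

>>> arm_command --moves "-0.2 -0.01 -0.47 0 -0.75; -0.2 0.04 -0.47 0 -0.75; -0.2 0.09 -0.46 0 -0.75; -0.2 0.14 -0.45 0 -0.75; -0.2 0.18 -0.43 0 -0.75"

```text
time_s: 10.0
eef_pos: [482.2, 156.0, 254.4]
orientation: [3.067, 0.68, 0.001]
force: [-0.3, -0.1, 0.3]
gripper_width: 51.3
```

>>> arm_command --moves "-0.2 0.23 -0.41 0 -0.75; -0.2 0.27 -0.38 0 -0.75; -0.2 0.31 -0.35 0 -0.75; -0.2 0.34 -0.32 0 -0.75; -0.2 0.37 -0.28 0 -0.75"

```text
time_s: 10.5
eef_pos: [487.6, 225.9, 254.4]
orientation: [2.787, 1.45, 0.001]
force: [-0.2, -0.3, 0.1]
gripper_width: 51.6
```

>>> arm_command --moves "-0.2 0.40 -0.24 0 -0.75; -0.2 0.42 -0.20 0 -0.75; -0.2 0.44 -0.15 0 -0.75; -0.2 0.46 -0.11 0 -0.75; -0.2 0.46 -0.06 0 -0.75"

```text
time_s: 11.0
eef_pos: [492.5, 295.7, 254.3]
orientation: [2.316, 2.122, 0.001]
force: [-0.6, 0.3, 1.1]
gripper_width: 51.4
```

```bash
python3 plan.py 492 295 138 84.8 -0.2 10;  python3 - <<'E'
from h import *
snap('wrist','wrist6'); snap('side','side6')
print(ctrl.nose_length)
p,w=cloud('wrist','wrist6'); hsv=cv2.cvtColor(p,cv2.COLOR_RGB2HSV)
H,S,V=[hsv[...,i].astype(int) for i in range(3)]
t=w[(H>22)&(H<35)&(S>170)&(abs(w[...,2]-148)<5)]
if len(t)>50: r=cv2.minAreaRect(t[:,:2].astype(np.float32)); print('blk',len(t),np.median(t[:,2]),r)
E
```

```text
now [492.5 295.7 254.3] yaw 84.99 F [-0.6  0.3  1.1] w 51.4 t 11.0
-0.2 -0.00 -0.00 0.39 0.00; -0.2 -0.00 -0.00 0.39 0.00; -0.2 -0.00 -0.00 0.39 0.00; -0.2 -0.00 -0.00 0.39 0.00; -0.2 -0.00 -0.00 0.39 0.00
-0.2 -0.00 -0.00 0.39 0.00; -0.2 -0.00 -0.00 0.39 0.00; -0.2 -0.00 -0.00 0.39 0.00; -0.2 -0.00 -0.00 0.39 0.00; -0.2 -0.00 -0.00 0.39 0.00
11.0
blk 8110 148.51073345098789 ((487.1884460449219, 216.30186462402344), (98.64421844482422, 69.85900115966797), 9.480710983276367)
```

View pics/wrist6.png

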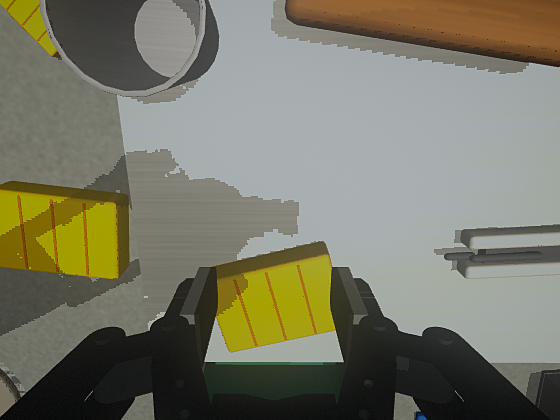

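View pics/side6.png

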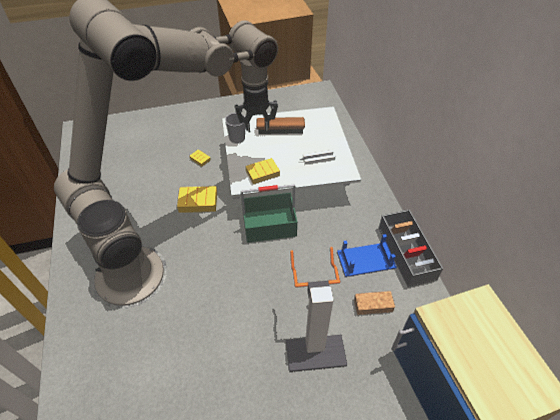

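The block is confirmed at (487,217), yaw 9.5°, at pixel (275,295). The pail is under the edge. Lowering behind the block.

>>> arm_command --moves "-0.2 0 0 0.5 0; -0.2 0 0 0.5 0; -0.2 0 0 0.5 0; -0.2 0 0 0.5 0; -0.2 0 0 0.5 0"

```text
time_s: 11.6
eef_pos: [492.5, 294.4, 178.6]
orientation: [2.324, 2.113, 0.0]
force: [-0.7, -0.4, -0.7]
gripper_width: 51.2
```

>>> arm_command --moves "-0.2 0 0 0.4 0; -0.2 0 0 0.4 0; -0.2 0 0 0.3 0; -0.2 0 0 0.2 0; -0.2 0 0 0.1 0"

```text
time_s: 12.1
eef_pos: [492.4, 295.0, 136.2]
orientation: [-2.321, -2.117, 0.001]
force: [-0.1, 0.6, -0.8]
gripper_width: 51.1
```

```bash
python3 plan.py 485.5 215 138 84.8 -0.2 15;  python3 - <<'E'
from h import *
snap('side','side7')
a=cv2.imread('pics/side7.png')[70:270,180:400]
cv2.imwrite('pics/c7.png',cv2.resize(a,None,fx=3,fy=3,interpolation=cv2.INTER_CUBIC))
E
```

```text
now [492.4 295.  136.2] yaw 84.73 F [-0.1  0.6 -0.8] w 51.1 t 12.1
-0.2 -0.18 0.00 -0.00 -0.00; -0.2 -0.18 0.00 -0.00 -0.00; -0.2 -0.18 0.00 -0.00 -0.00; -0.2 -0.18 0.00 -0.00 -0.00; -0.2 -0.18 0.00 -0.00 -0.00
-0.2 -0.18 0.00 -0.00 -0.00; -0.2 -0.18 0.00 -0.00 -0.00; -0.2 -0.18 0.00 -0.00 -0.00; -0.2 -0.18 0.00 -0.00 -0.00; -0.2 -0.18 0.00 -0.00 -0.00
-0.2 -0.18 0.00 -0.00 -0.00; -0.2 -0.18 0.00 -0.00 -0.00; -0.2 -0.18 0.00 -0.00 -0.00; -0.2 -0.18 0.00 -0.00 -0.00; -0.2 -0.18 0.00 -0.00 -0.00
```

View pics/c7.png

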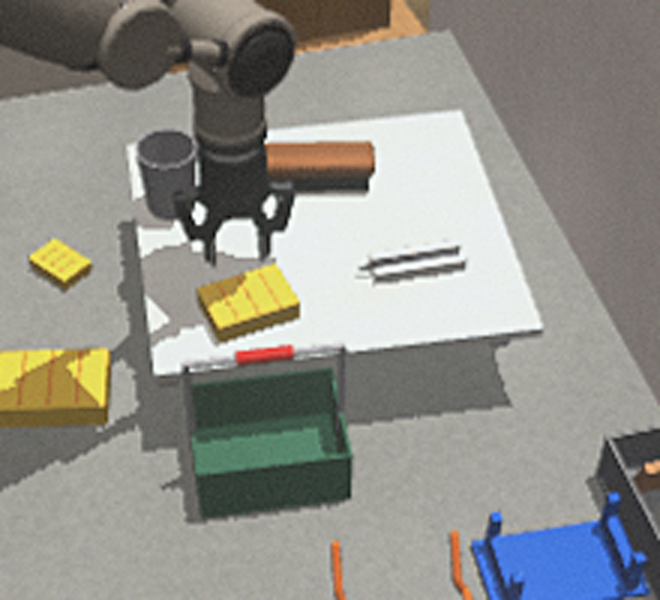

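>>> arm_command --moves "-0.2 -0.2 0 0 0; -0.2 -0.2 0 0 0; -0.2 -0.2 0 0 0; -0.2 -0.15 0 0 0; -0.2 -0.15 0 0 0"

```text
time_s: 12.65
eef_pos: [490.2, 267.9, 137.0]
orientation: [2.321, 2.117, 0.001]
force: [0.4, 1.0, 0.2]
gripper_width: 51.6
```

>>> arm_command --moves "-0.2 -0.15 0 0 0; -0.2 -0.15 0 0 0; -0.2 -0.15 0 0 0; -0.2 -0.15 0 0 0; -0.2 -0.15 0 0 0"

```text
time_s: 13.15
eef_pos: [488.0, 245.6, 136.8]
orientation: [2.321, 2.117, 0.001]
force: [1.4, 1.7, 1.5]
gripper_width: 51.2
```

>>> arm_command --moves "-0.2 -0.18 0 0 0; -0.2 -0.18 0 0 0; -0.2 -0.18 0 0 0; -0.2 -0.15 0 0 0; -0.2 -0.15 0 0 0"

```text
time_s: 13.65
eef_pos: [485.5, 220.4, 136.7]
orientation: [-2.321, -2.117, -0.0]
force: [-0.7, 2.6, 1.9]
gripper_width: 51.5
```

```bash
python3 plan.py 485.5 200 138 84.8 -0.2 5;  python3 - <<'E'
from h import *
snap('side','side8'); snap('wrist','wrist8')
a=cv2.imread('pics/side8.png')[70:270,180:400]
cv2.imwrite('pics/c8.png',cv2.resize(a,None,fx=3,fy=3,interpolation=cv2.INTER_CUBIC))
for n,f in [('side','side8'),('wrist','wrist8')]:
    p,w=cloud(n,f); hsv=cv2.cvtColor(p,cv2.COLOR_RGB2HSV)
    H,S,V=[hsv[...,i].astype(int) for i in range(3)]
    t=w[(H>20)&(H<36)&(S>150)&(abs(w[...,2]-149)<8)]
    if len(t)>50: r=cv2.minAreaRect(t[:,:2].astype(np.float32)); print('blk',len(t),np.median(t[:,2]),r)
E
```

```text
now [485.5 220.4 136.7] yaw 84.74 F [-0.7  2.6  1.9] w 51.5 t 13.65
-0.2 -0.14 0.01 -0.01 -0.00; -0.2 -0.14 0.01 -0.01 -0.00; -0.2 -0.14 0.01 -0.01 -0.00; -0.2 -0.14 0.01 -0.01 -0.00; -0.2 -0.14 0.01 -0.01 -0.00
blk 358 146.22159968855453 ((471.3980407714844, 173.21542358398438), (76.32327270507812, 96.62056732177734), 84.72417449951172)
blk 9721 148.4113507621507 ((467.77642822265625, 192.1709747314453), (91.00979614257812, 51.16942596435547), 2.0190467834472656)
```

View pics/c8.png

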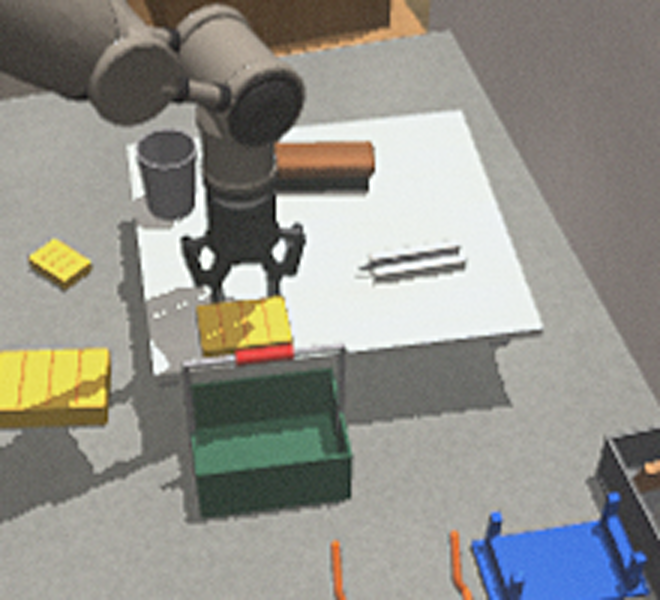

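View pics/wrist8.png

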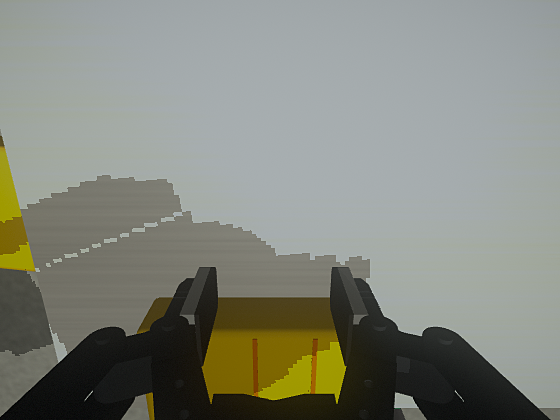

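Run:
```python
from h import *
ex=np.array([.9959,-.0906]);ey=np.array([.0906,.9959]);o=np.array([583,127])
for n,f in [('wrist','wrist8'),('side','side8'),('wrist','wrist6')]:
    p,w=cloud(n,f); hsv=cv2.cvtColor(p,cv2.COLOR_RGB2HSV)
    H,S,V=[hsv[...,i].astype(int) for i in range(3)]
    t=w[(H>20)&(H<36)&(S>150)&(w[...,2]>143)&(w[...,2]<160)][:,:2]-o
    a=t@ex;b=t@ey; print(n,len(t),np.percentile(a,[0.5,2,98,99.5]).round(1),np.percentile(b,[.5,2,98,99.5]).round(1))
    # left edge pixel rows
p,w=cloud('wrist','wrist8')
for v in (300,305,310,320):
    print(v,[(u,tuple(w[v,u].round())) for u in range(140,400,12)])
p,w=cloud('side','side8')
m=((cv2.cvtColor(p,cv2.COLOR_RGB2HSV)[...,0]<6))&(cv2.cvtColor(p,cv2.COLOR_RGB2HSV)[...,1]>150)&(w[...,2]>180)&(w[...,2]<200)
t=w[m][:,:2]-o; print('grip',(t@ex).mean(),(t@ey).mean(),len(t))
cv2.imwrite('pics/c8b.png',cv2.resize(p[150:220,230:310,::-1],None,fx=8,fy=8,interpolation=cv2.INTER_CUBIC))
```

```text
wrist 9353 [-161.9 -160.   -77.8  -76.4] [30.3 37.8 72.9 73.3]
side 332 [-162.9 -161.8  -68.5  -67.5] [-1.   2.3 68.8 71.4]
wrist 8291 [-149.  -147.3  -62.2  -59.3] [ 39.4  43.6 119.7 122.8]
300 [(140, (np.float64(419.0), np.float64(212.0), np.float64(121.0))), (152, (np.float64(425.0), np.float64(211.0), np.float64(121.0))), (164, (np.float64(433.0), np.float64(213.0), np.float64(125.0))), (176, (np.float64(449.0), np.float64(231.0), np.float64(153.0))), (188, (np.float64(455.0), np.float64(234.0), np.float64(159.0))), (200, (np.float64(460.0), np.float64(234.0), np.float64(160.0))), (212, (np.float64(460.0), np.float64(223.0), np.float64(143.0))), (224, (np.float64(461.0), np.float64(211.0), np.float64(126.0))), (236, (np.float64(467.0), np.float64(210.0), np.float64(125.0))), (248, (np.float64(472.0), np.float64(210.0), np.float64(125.0))), (260, (np.float64(478.0), np.float64(210.0), np.float64(126.0))), (272, (np.float64(484.0), np.float64(209.0), np.float64(126.0))), (284, (np.float64(489.0), np.float64(208.0), np.float64(125.0))), (296, (np.float64(495.0), np.float64(208.0), n
[... 4264 characters left out ...]
 (np.float64(489.0), np.float64(208.0), np.float64(140.0))), (296, (np.float64(494.0), np.float64(208.0), np.float64(141.0))), (308, (np.float64(499.0), np.float64(208.0), np.float64(141.0))), (320, (np.float64(504.0), np.float64(207.0), np.float64(141.0))), (332, (np.float64(509.0), np.float64(207.0), np.float64(141.0))), (344, (np.float64(511.0), np.float64(222.0), np.float64(162.0))), (356, (np.float64(514.0), np.float64(226.0), np.float64(167.0))), (368, (np.float64(517.0), np.float64(229.0), np.float64(172.0))), (380, (np.float64(521.0), np.float64(229.0), np.float64(172.0))), (392, (np.float64(542.0), np.float64(188.0), np.float64(120.0)))]
grip -104.23218140739786 -53.5343438749413 71
```

View pics/c8b.png

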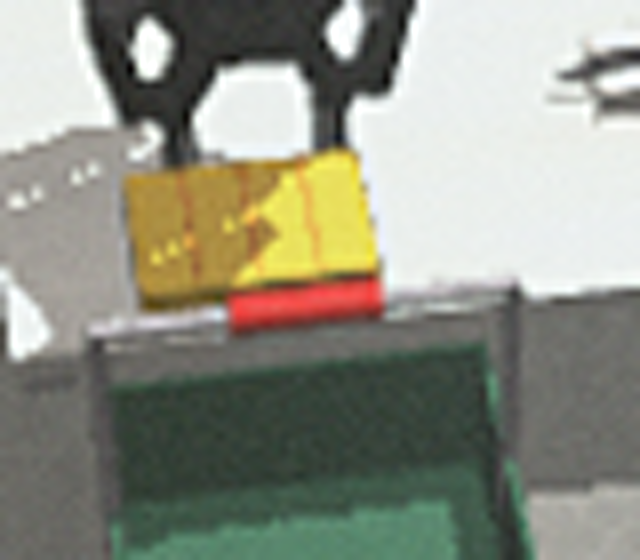

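>>> arm_command --moves "-0.2 -0.2 0.02 0 0; -0.2 -0.3 0.03 0 0; -0.2 -0.35 0.03 0 0; -0.2 -0.35 0.03 0 0; -0.2 -0.35 0.03 0 0"

```text
time_s: 14.25
eef_pos: [485.5, 173.0, 136.7]
orientation: [2.321, 2.117, 0.0]
force: [0.8, 3.3, 1.7]
gripper_width: 51.4
```

>>> arm_command --moves "-0.2 -0.25 0 0 0; -0.2 -0.1 0 0 0; -0.2 0 0 0 0; -0.2 0 0 0 0; -0.2 0 0 0 0"

```text
time_s: 14.75
eef_pos: [484.5, 163.8, 136.6]
orientation: [2.321, 2.118, -0.0]
force: [-0.1, 0.0, -0.2]
gripper_width: 51.0
```

```bash
python3 plan.py 485.5 200 138 84.8 -0.2 5;  python3 - <<'E'
from h import *
snap('side','side9')
a=cv2.imread('pics/side9.png')[70:270,180:400]
cv2.imwrite('pics/c9.png',cv2.resize(a,None,fx=3,fy=3,interpolation=cv2.INTER_CUBIC))
E
```

```text
now [484.5 163.8 136.6] yaw 84.77 F [-0.1  0.  -0.2] w 51.0 t 14.75
-0.2 0.24 -0.02 -0.01 -0.00; -0.2 0.24 -0.02 -0.01 -0.00; -0.2 0.24 -0.02 -0.01 -0.00; -0.2 0.24 -0.02 -0.01 -0.00; -0.2 0.24 -0.02 -0.01 -0.00
```

View pics/c9.png

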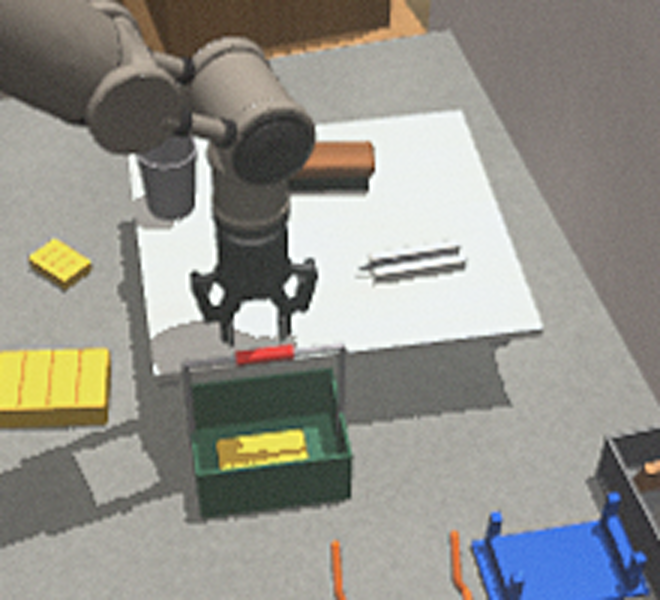

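The block is in the pail at about (262,448) of the crop. I'll back off, rise and go back to the grip.

>>> arm_command --moves "-0.5 0.2 0 -0.4 0; -1 0.2 0 -0.8 0; -1 0.1 0 -0.9 0; -1 0 0 -1 0; -1 0 0 -0.9 0"

```text
time_s: 15.3
eef_pos: [485.8, 178.9, 258.0]
orientation: [2.32, 2.118, 0.0]
force: [0.4, 0.2, -0.4]
gripper_width: 85.7
```

```bash
python3 plan.py 477.2 85.5 255 -5.2 -1 12
```

```text
now [485.8 178.9 258. ] yaw 84.79 F [ 0.4  0.2 -0.4] w 85.7 t 15.3
-1 -0.26 -0.00 0.01 0.94; -1 -0.26 0.03 0.01 0.94; -1 -0.25 0.07 0.01 0.94; -1 -0.24 0.10 0.01 0.94; -1 -0.23 0.13 0.01 0.94
-1 -0.21 0.16 0.01 0.94; -1 -0.18 0.18 0.01 0.94; -1 -0.16 0.21 0.01 0.94; -1 -0.13 0.23 0.01 0.94; -1 -0.10 0.24 0.01 0.94
-1 -0.07 0.25 0.01 0.94; -1 -0.03 0.26 0.01 0.94
```

>>> arm_command --moves "-1 -0.26 0 0 0.94; -1 -0.26 0.03 0 0.94; -1 -0.25 0.07 0 0.94; -1 -0.24 0.10 0 0.94; -1 -0.23 0.13 0 0.94"

```text
time_s: 15.8
eef_pos: [482.1, 139.5, 256.6]
orientation: [2.882, 1.249, -0.0]
force: [0.4, -0.4, 0.0]
gripper_width: 85.4
```

>>> arm_command --moves "-1 -0.21 0.16 0 0.94; -1 -0.18 0.18 0 0.94; -1 -0.16 0.21 0 0.94; -1 -0.13 0.23 0 0.94; -1 -0.10 0.24 0 0.94"

```text
time_s: 16.3
eef_pos: [478.5, 100.4, 256.6]
orientation: [3.131, 0.254, -0.0]
force: [-0.1, 0.2, 0.7]
gripper_width: 85.3
```

>>> arm_command --moves "-1 -0.07 0.25 0 0.94; -1 -0.03 0.26 0 0.94; -1 0 0 0 0; -1 0 0 0 0; -1 0 0 0 0"

```text
time_s: 16.8
eef_pos: [477.1, 85.3, 256.7]
orientation: [-3.138, 0.146, 0.0]
force: [0.7, 0.2, -0.4]
gripper_width: 85.4
```

```bash
python3 plan.py 477.2 85.5 178.5 -5.2 -1 5
python3 - <<'E'
from h import *
snap('wrist','wrist10')
p,w=cloud('wrist','wrist10'); hsv=cv2.cvtColor(p,cv2.COLOR_RGB2HSV)
H,S,V=[hsv[...,i].astype(int) for i in range(3)]
q=w[((H<6)|(H>172))&(S>150)&(w[...,2]>165)&(w[...,2]<205)]; r=cv2.minAreaRect(q[:,:2].astype(np.float32));print(len(q),r)
E
```

```text
now [477.1  85.3 256.7] yaw -5.33 F [ 0.7  0.2 -0.4] w 85.4 t 16.8
-1 0.00 -0.00 0.52 -0.00; -1 0.00 -0.00 0.52 -0.00; -1 0.00 -0.00 0.52 -0.00; -1 0.00 -0.00 0.52 -0.00; -1 0.00 -0.00 0.52 -0.00
1974 ((476.6070861816406, 87.135986328125), (15.248047828674316, 60.83366775512695), 85.17506408691406)
```

View pics/wrist10.png

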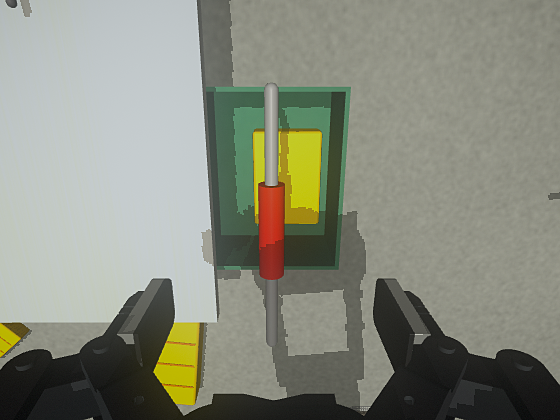

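The block lies flat in the pail (288,175). The grip is between the jaws (272,230). Grasping again.

>>> arm_command --moves "-1 0 0 0.55 0; -1 0 0 0.6 0; -1 0 0 0.6 0; -1 0 0 0.5 0; -1 0 0 0.33 0"

```text
time_s: 17.35
eef_pos: [476.7, 85.2, 178.2]
orientation: [3.138, -0.148, -0.002]
force: [0.3, -0.4, -1.0]
gripper_width: 85.2
```

>>> arm_command --moves "0 0 0 0 0; 1 0 0 0 0; 1 0 0 0 0; 1 0 0 0 0; 1 0 0 0 0"

```text
time_s: 17.85
eef_pos: [477.5, 85.2, 180.0]
orientation: [-3.137, 0.151, -0.002]
force: [0.3, 0.9, 2.0]
gripper_width: 14.4
```

>>> arm_command --moves "1 0 0 -0.1 0; 1 0 0 -0.15 0; 1 0 0 -0.1 0; 1 0 0 0 0; 1 0 0 0 0"

```text
time_s: 18.35
eef_pos: [477.0, 84.9, 189.7]
orientation: [3.138, -0.151, -0.0]
force: [-0.8, -0.3, -4.8]
gripper_width: 14.2
```

```bash
python3 plan.py 487 -20 190 -5.2 1 15
```

```text
now [477.   84.9 189.7] yaw -5.49 F [-0.8 -0.3 -4.8] w 14.2 t 18.35
1 0.04 0.23 -0.00 -0.00; 1 0.04 0.23 -0.00 -0.00; 1 0.04 0.23 -0.00 -0.00; 1 0.04 0.23 -0.00 -0.00; 1 0.04 0.23 -0.00 -0.00
1 0.04 0.23 -0.00 -0.00; 1 0.04 0.23 -0.00 -0.00; 1 0.04 0.23 -0.00 -0.00; 1 0.04 0.23 -0.00 -0.00; 1 0.04 0.23 -0.00 -0.00
1 0.04 0.23 -0.00 -0.00; 1 0.04 0.23 -0.00 -0.00; 1 0.04 0.23 -0.00 -0.00; 1 0.04 0.23 -0.00 -0.00; 1 0.04 0.23 -0.00 -0.00
```

>>> arm_command --moves "1 0.02 0.15 0 0; 1 0.04 0.23 0 0; 1 0.04 0.3 0 0; 1 0.04 0.35 0 0; 1 0.04 0.35 0 0"

```text
time_s: 18.85
eef_pos: [478.5, 42.0, 189.7]
orientation: [3.138, -0.151, -0.0]
force: [0.6, 0.5, -5.4]
gripper_width: 14.2
```

```bash
python3 plan.py 514 -150 288 -7.5 1 20
```

```text
now [478.5  42.  189.7] yaw -5.51 F [ 0.6  0.5 -5.4] w 14.2 t 18.85
1 0.09 0.31 -0.16 0.01; 1 0.09 0.31 -0.16 0.01; 1 0.09 0.31 -0.16 0.01; 1 0.09 0.31 -0.16 0.01; 1 0.09 0.31 -0.16 0.01
1 0.09 0.31 -0.16 0.01; 1 0.09 0.31 -0.16 0.01; 1 0.09 0.31 -0.16 0.01; 1 0.09 0.31 -0.16 0.01; 1 0.09 0.31 -0.16 0.01
1 0.10 0.31 -0.16 0.01; 1 0.10 0.31 -0.16 0.01; 1 0.10 0.31 -0.16 0.01; 1 0.10 0.31 -0.16 0.01; 1 0.10 0.31 -0.16 0.01
1 0.10 0.31 -0.16 0.01; 1 0.10 0.31 -0.16 0.01; 1 0.10 0.31 -0.16 0.01; 1 0.10 0.31 -0.16 0.01; 1 0.10 0.31 -0.16 0.01
```

>>> arm_command --moves "1 0.09 0.31 -0.16 0.01; 1 0.09 0.31 -0.16 0.01; 1 0.09 0.31 -0.16 0.01; 1 0.09 0.31 -0.16 0.01; 1 0.09 0.31 -0.16 0.01"

```text
time_s: 19.35
eef_pos: [487.6, -5.2, 214.3]
orientation: [3.137, -0.162, 0.001]
force: [-0.5, -0.2, -4.4]
gripper_width: 13.8
```

>>> arm_command --moves "1 0.09 0.31 -0.16 0.01; 1 0.09 0.31 -0.16 0.01; 1 0.09 0.31 -0.16 0.01; 1 0.09 0.31 -0.16 0.01; 1 0.09 0.31 -0.16 0.01"

```text
time_s: 19.85
eef_pos: [496.0, -52.8, 238.1]
orientation: [3.137, -0.173, -0.0]
force: [0.1, -0.7, -5.2]
gripper_width: 13.7
```

>>> arm_command --moves "1 0.10 0.31 -0.16 0.01; 1 0.10 0.31 -0.16 0.01; 1 0.10 0.31 -0.16 0.01; 1 0.10 0.31 -0.16 0.01; 1 0.10 0.31 -0.16 0.01"

```text
time_s: 20.35
eef_pos: [505.7, -100.8, 262.2]
orientation: [3.136, -0.184, -0.0]
force: [0.6, 0.7, -4.6]
gripper_width: 13.8
```

>>> arm_command --moves "1 0.10 0.31 -0.16 0.01; 1 0.10 0.3 -0.16 0.01; 1 0.10 0.25 -0.16 0.01; 1 0.05 0.2 -0.16 0.01; 1 0 0.1 -0.1 0"

```text
time_s: 20.85
eef_pos: [512.1, -136.5, 284.5]
orientation: [3.135, -0.193, 0.001]
force: [-1.2, -1.0, -4.6]
gripper_width: 14.0
```

```bash
python3 plan.py 516.5 -251 295 -7.5 1 10
python3 - <<'E'
from h import *
snap('wrist','wrist11');snap('side','side11');snap('scene','scene11')
a=cv2.imread('pics/side11.png')[170:380,190:410];b=cv2.imread('pics/scene11.png')[80:290,140:360]
cv2.imwrite('pics/c11.png',cv2.resize(np.hstack([a,b]),None,fx=1.8,fy=1.8,interpolation=cv2.INTER_CUBIC))
E
```

```text
now [ 512.1 -136.5  284.5] yaw -7.04 F [-1.2 -1.  -4.6] w 14.0 t 20.85
1 0.06 0.38 -0.04 0.01; 1 0.06 0.38 -0.04 0.01; 1 0.06 0.38 -0.04 0.01; 1 0.06 0.38 -0.04 0.01; 1 0.06 0.38 -0.04 0.01
1 0.06 0.38 -0.04 0.01; 1 0.06 0.38 -0.04 0.01; 1 0.06 0.38 -0.04 0.01; 1 0.06 0.38 -0.04 0.01; 1 0.06 0.38 -0.04 0.01
```

View pics/wrist11.png

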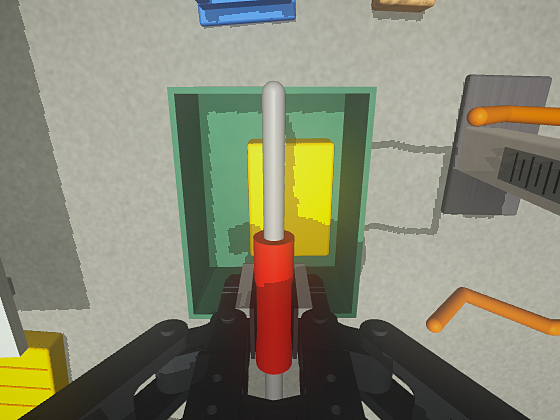

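View pics/c11.png

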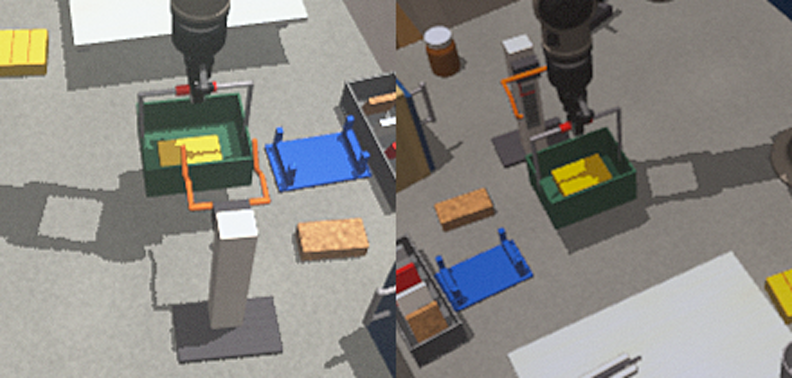

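Run:
```python
from h import *
p,w=cloud('wrist','wrist11'); hsv=cv2.cvtColor(p,cv2.COLOR_RGB2HSV)
H,S,V=[hsv[...,i].astype(int) for i in range(3)]
m=(H>=4)&(H<18)&(S>170)&(V>70)&(w[...,2]>215)&(w[...,2]<290)
for nm,box in [('far',(slice(90,140),slice(450,560))),('near',(slice(280,345),slice(420,560)))]:
    mm=np.zeros_like(m); mm[box]=m[box]; q=w[mm]; q=q[np.argsort(-q[:,1])]
    print(nm,len(q),q[::max(1,len(q)//14)].round(1).tolist())
q=w[((H<6)|(H>172))&(S>150)&(w[...,2]>275)&(w[...,2]<310)]
print('grip',len(q),cv2.minAreaRect(q[:,:2].astype(np.float32)),q[:,2].max())
q=w[90:230,255:290].reshape(-1,3); q=q[q[:,2]>270]; l=cv2.fitLine(q[:,:2].astype(np.float32),cv2.DIST_HUBER,0,.01,.01).ravel(); print('bar',l,np.degrees(np.arctan2(l[1],l[0])),np.percentile(q[:,2],[50,98]))
```

```text
far 1478 [[573.3, -225.7, 264.8], [571.4, -227.8, 265.6], [576.3, -231.4, 266.0], [575.4, -236.6, 262.0], [569.5, -243.2, 255.8], [569.9, -250.4, 249.6], [572.7, -258.8, 237.6], [569.3, -261.4, 241.6], [571.0, -263.2, 242.2], [570.8, -265.0, 242.3], [567.7, -266.8, 248.3], [568.4, -268.7, 248.1], [567.3, -270.1, 248.1], [565.0, -271.6, 250.2], [563.1, -274.0, 252.1]]
near 1784 [[472.0, -210.4, 266.2], [473.5, -216.6, 266.7], [472.1, -225.2, 257.0], [469.1, -235.5, 249.0], [468.0, -245.5, 239.3], [464.5, -249.0, 244.8], [467.9, -252.3, 246.5], [464.1, -255.5, 251.1], [461.5, -258.6, 253.4], [464.3, -261.5, 256.9], [467.0, -264.1, 254.8], [463.9, -266.7, 263.1], [463.7, -269.2, 264.0], [459.9, -271.6, 267.5], [463.4, -277.5, 265.8]]
grip 4623 ((511.0111083984375, -136.4371337890625), (16.91469383239746, 61.0404052734375), 83.6463394165039) 309.82907691989874
bar [ 9.9249154e-01 -1.2231344e-01  5.7154803e+02 -1.4366286e+02] -7.025636 [293.94021988 295.5971734 ]
```

Prong valleys are at about (570,-259.5) and (466.5,-247), so the seat is at (518,-253), yaw -6.9°. The bar's yaw is -7.0°. Moving over the seat.

```bash
python3 plan.py 518.5 -253 289 -7 1 15
```

```text
now [ 511.8 -135.7  284.1] yaw -7.03 F [ 0.8 -0.1 -5.4] w 14.0 t 21.0
1 0.05 0.26 -0.01 -0.00; 1 0.05 0.26 -0.01 -0.00; 1 0.05 0.26 -0.01 -0.00; 1 0.05 0.26 -0.01 -0.00; 1 0.05 0.26 -0.01 -0.00
1 0.05 0.26 -0.01 -0.00; 1 0.05 0.26 -0.01 -0.00; 1 0.05 0.26 -0.01 -0.00; 1 0.05 0.26 -0.01 -0.00; 1 0.05 0.26 -0.01 -0.00
1 0.05 0.26 -0.01 -0.00; 1 0.05 0.26 -0.01 -0.00; 1 0.05 0.26 -0.01 -0.00; 1 0.05 0.26 -0.01 -0.00; 1 0.05 0.26 -0.01 -0.00
```

>>> arm_command --moves "1 0.03 0.15 -0.03 0; 1 0.05 0.25 -0.03 0; 1 0.05 0.3 -0.03 0; 1 0.05 0.3 -0.03 0; 1 0.05 0.3 -0.02 0"

```text
time_s: 21.5
eef_pos: [514.0, -176.3, 288.2]
orientation: [3.135, -0.193, 0.0]
force: [0.3, -1.3, -5.0]
gripper_width: 13.7
```

>>> arm_command --moves "1 0.05 0.3 0 0; 1 0.05 0.3 0 0; 1 0.05 0.3 0 0; 1 0.05 0.3 0 0; 1 0.05 0.3 0 0"

```text
time_s: 22.0
eef_pos: [515.9, -221.7, 288.2]
orientation: [3.136, -0.192, -0.0]
force: [0.5, 0.6, -3.1]
gripper_width: 14.0
```

>>> arm_command --moves "1 0.05 0.3 0 0; 1 0.05 0.3 0 0; 1 0.05 0.25 0 0; 1 0.03 0.15 0 0; 1 0.02 0.1 0 0"

```text
time_s: 22.5
eef_pos: [517.9, -254.8, 288.1]
orientation: [-3.136, 0.193, 0.0]
force: [0.7, -0.5, -4.0]
gripper_width: 14.2
```

```bash
python3 plan.py 518.5 -253 289 -7 1 5
python3 - <<'E'
from h import *
snap('wrist','wrist12')
p,w=cloud('wrist','wrist12'); hsv=cv2.cvtColor(p,cv2.COLOR_RGB2HSV)
H,S,V=[hsv[...,i].astype(int) for i in range(3)]
q=w[90:230,255:290].reshape(-1,3); q=q[q[:,2]>275]; l=cv2.fitLine(q[:,:2].astype(np.float32),cv2.DIST_HUBER,0,.01,.01).ravel(); print('bar',l,np.degrees(np.arctan2(l[1],l[0])),np.percentile(q[:,2],[50,98]))
m=(H>=4)&(H<18)&(S>170)&(V>70)&(w[...,2]>215)&(w[...,2]<275)&(w[...,0]>540)
q=w[m]; q=q[np.argsort(-q[:,1])]; print(len(q),q[::max(1,len(q)//20)].round(1).tolist())
E
```

```text
now [ 517.9 -254.8  288.1] yaw -7.03 F [ 0.7 -0.5 -4. ] w 14.2 t 22.5
1 0.00 -0.01 -0.01 -0.00; 1 0.00 -0.01 -0.01 -0.00; 1 0.00 -0.01 -0.01 -0.00; 1 0.00 -0.01 -0.01 -0.00; 1 0.00 -0.01 -0.01 -0.00
bar [ 9.92392302e-01 -1.23116046e-01  5.77329346e+02 -2.62040619e+02] -7.071972 [297.52005282 299.13121614]
2236 [[572.9, -226.6, 266.1], [570.6, -232.1, 266.6], [569.9, -234.6, 263.1], [571.8, -237.1, 262.6], [570.5, -239.8, 260.1], [572.3, -242.5, 256.8], [571.4, -245.4, 253.8], [570.8, -248.6, 252.6], [571.2, -251.7, 246.8], [573.2, -255.3, 240.2], [566.1, -270.4, 250.3], [569.7, -276.2, 255.0], [568.4, -288.0, 263.2], [559.3, -304.3, 266.4], [558.1, -313.1, 267.8], [556.9, -321.0, 266.8], [563.4, -322.5, 266.2], [551.5, -323.3, 265.3], [554.4, -324.8, 266.2], [540.3, -329.4, 268.5], [551.5, -331.9, 267.3]]
```

View pics/wrist12.png

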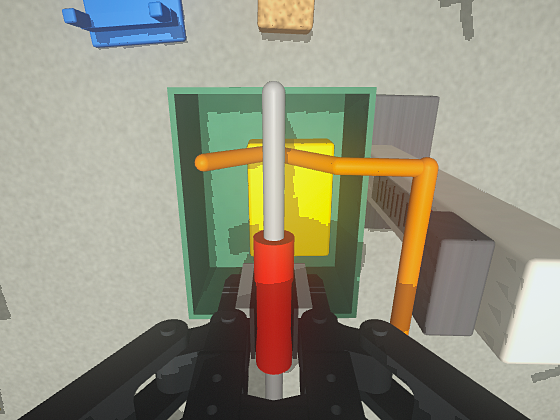

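The bar is over the prong's V (~(272,155)) and square to it. Lowering gently.

>>> arm_command --moves "1 0 0 0.2 0; 1 0 0 0.25 0; 1 0 0 0.25 0; 1 0 0 0.25 0; 1 0 0 0.2 0"

```text
time_s: 23.05
eef_pos: [517.7, -254.1, 252.7]
orientation: [-3.135, 0.192, 0.001]
force: [-0.5, -0.1, -5.1]
gripper_width: 14.0
```

>>> arm_command --moves "1 0 0 0.1 0; 1 0 0 0.1 0; 1 0 0 0.1 0; 1 0 0 0.1 0; 1 0 0 0.1 0"

```text
time_s: 23.55
eef_pos: [518.0, -254.4, 238.8]
orientation: [3.135, -0.192, 0.001]
force: [0.2, 0.3, -4.3]
gripper_width: 13.7
```

```bash
python3 plan.py 518.5 -253 215 -7 1 5
python3 - <<'E'
from h import *
snap('wrist','wrist13');snap('side','side13')
a=cv2.imread('pics/side13.png')[170:380,190:410];b=cv2.imread('pics/wrist13.png')
cv2.imwrite('pics/c13.png',np.hstack([cv2.resize(a,(440,420),interpolation=cv2.INTER_CUBIC),b[:,100:460]]))
E
```

```text
now [ 518.  -254.4  238.8] yaw -7.02 F [ 0.2  0.3 -4.3] w 13.7 t 23.55
1 0.00 -0.01 0.16 -0.00; 1 0.00 -0.01 0.16 -0.00; 1 0.00 -0.01 0.16 -0.00; 1 0.00 -0.01 0.16 -0.00; 1 0.00 -0.01 0.16 -0.00
```

View pics/c13.png

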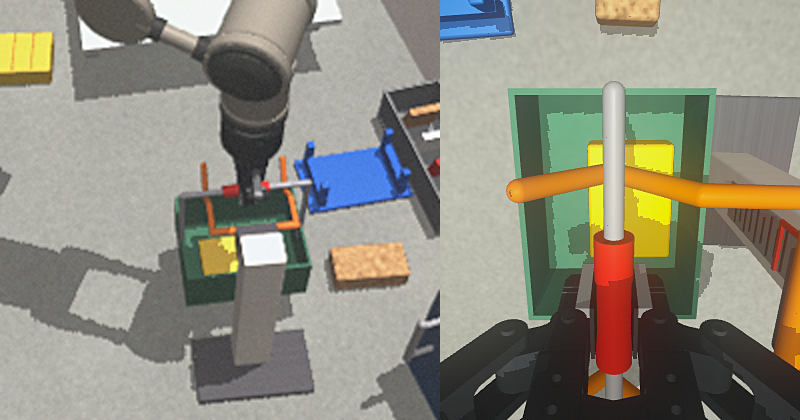

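The bar sits in the V of the prong (right view, (613,172)) and the weight is just about to transfer. Lowering slowly while watching the force.

>>> arm_command --moves "1 0 0 0.06 0; 1 0 0 0.06 0; 1 0 0 0.06 0; 1 0 0 0.06 0; 1 0 0 0.06 0"

```text
time_s: 24.15
eef_pos: [517.9, -254.4, 229.7]
orientation: [3.136, -0.192, 0.0]
force: [-0.5, 1.6, -1.5]
gripper_width: 13.8
```

>>> arm_command --moves "1 0 0 0.05 0; 1 0 0 0.05 0; 1 0 0 0.05 0; 1 0 0 0.05 0; 1 0 0 0 0"

```text
time_s: 24.65
eef_pos: [517.9, -254.4, 223.6]
orientation: [3.136, -0.192, 0.0]
force: [-0.0, 0.6, -0.8]
gripper_width: 13.9
```

>>> arm_command --moves "1 0 0 0.05 0; 1 0 0 0.05 0; 1 0 0 0.05 0; 1 0 0 0.05 0; 1 0 0 0 0"

```text
time_s: 25.15
eef_pos: [517.9, -254.3, 217.6]
orientation: [-3.136, 0.192, -0.0]
force: [-0.5, 1.5, 0.2]
gripper_width: 13.6
```

Run:
```python
from h import *
from plan import st
f=[]
for i in range(6): 
    p,d=ctrl.snapshot('side'); s=ctrl.read_state(); f.append(s['force'])
print(np.mean(f,0),s['eef_pos'])
snap('wrist','wrist14'); snap('side','side14')
for n,fn in [('wrist','wrist13'),('wrist','wrist14')]:
    p,w=cloud(n,fn); hsv=cv2.cvtColor(p,cv2.COLOR_RGB2HSV)
    H,S,V=[hsv[...,i].astype(int) for i in range(3)]
    m=(H>=4)&(H<18)&(S>170)&(V>70)&(w[...,2]>180)&(w[...,2]<290)&(w[...,0]>540)&(w[...,1]>-240)
    print(fn,'prong tip z',np.percentile(w[m][:,2],[90,98]))
```

```text
[-0.50203148  1.28572356 -0.51944195] [ 517.89947767 -254.34990851  217.81376892]
wrist13 prong tip z [263.46524425 264.3333778 ]
wrist14 prong tip z [243.90346771 244.76251369]
```

View pics/wrist14.png

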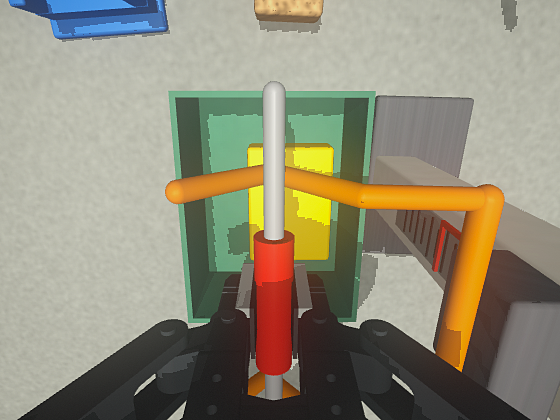

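>>> arm_command --moves "1 0 -0.03 0.05 0; 1 0 -0.03 0.04 0; 1 0 0 0 0; 1 0 0 0 0; 1 0 0 0 0"

```text
time_s: 26.05
eef_pos: [518.2, -252.8, 215.2]
orientation: [3.135, -0.193, 0.001]
force: [1.2, -1.4, -0.9]
gripper_width: 13.9
```

Run:
```python
from h import *
f=[]
for i in range(6): 
    p,d=ctrl.snapshot('side'); s=ctrl.read_state(); f.append(s['force'])
print(np.mean(f,0),s['eef_pos'])
```

```text
[ 0.92333452 -1.55381938 -0.21587904] [ 518.22087998 -252.78471592  215.13018124]
```

Vertical load is about zero. Nudging back 0.8 mm sideways, then releasing.

>>> arm_command --moves "1 0 0.03 0 0; 1 0 0 0 0; 0.8 0 0 0 0; 0.6 0 0 0 0; 0.4 0 0 0 0"

```text
time_s: 26.85
eef_pos: [517.7, -253.7, 215.0]
orientation: [3.135, -0.192, -0.001]
force: [-1.8, -0.5, 0.6]
gripper_width: 25.1
```

>>> arm_command --moves "0.2 0 0 0 0; 0 0 0 0 0; -0.3 0 0 0 0; -0.6 0 0 0 0; -1 0 0 0 0"

```text
time_s: 27.35
eef_pos: [517.9, -253.5, 215.0]
orientation: [3.136, -0.192, -0.0]
force: [-0.2, -0.7, 0.2]
gripper_width: 80.6
```

>>> arm_command --moves "-1 0 0 0 0; -1 0 0 0 0; -1 0 0 0 0; -1 0 0 -0.2 0; -1 0 0 -0.3 0"

```text
time_s: 27.85
eef_pos: [517.8, -253.4, 230.2]
orientation: [-3.135, 0.192, 0.001]
force: [0.2, -0.3, -0.4]
gripper_width: 85.7
```

Run:
```python
from h import *
s=snap('wrist','wrist15')[2]; print(s['eef_pos'],s['force'],s['gripper_width'])
```

```text
[ 517.79457476 -253.38212307  230.23039168] [ 0.17847925 -0.31076169 -0.35652679] 85.66011971621013
```

View pics/wrist15.png

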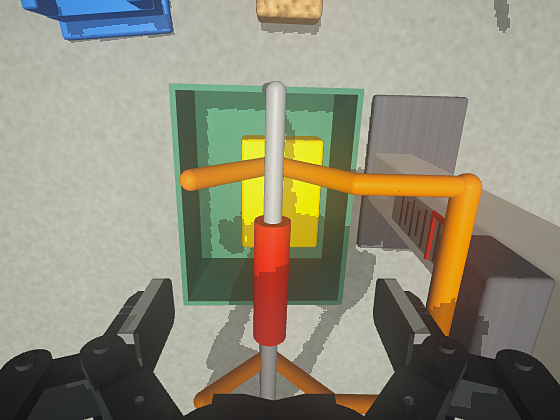

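Hanging on both prongs: the bar is in the Vs at (272,165) and (268,375). The grip is clear of the jaws. Rising straight up.

>>> arm_command --moves "-1 0 0 -0.5 0; -1 0 0 -0.6 0; -1 0 0 -0.6 0; -1 0 0 -0.6 0; -1 0 0 -0.6 0"

```text
time_s: 28.4
eef_pos: [518.0, -253.5, 318.5]
orientation: [3.135, -0.192, 0.002]
force: [1.4, 0.1, 0.1]
gripper_width: 85.0
```

>>> arm_command --moves "-1 0 0 -0.2 0; -1 0 0 0 0; -1 0 0 0 0; -1 0 0 0 0; -1 0 0 0 0"

```text
time_s: 28.9
eef_pos: [517.8, -253.3, 322.1]
orientation: [-3.135, 0.192, 0.002]
force: [1.2, -0.3, 0.4]
gripper_width: 85.9
```

>>> arm_command --moves "-1 0 0 0 0; -1 0 0 0 0; -1 0 0 0 0; -1 0 0 0 0; -1 0 0 0 0"

```text
time_s: 29.4
eef_pos: [518.0, -253.5, 323.1]
orientation: [3.136, -0.192, 0.0]
force: [-0.0, 0.8, -0.2]
gripper_width: 85.5
```

```bash
cat > chk.py <<'E'
from h import *
def meas(f):
    p,w=cloud('wrist',f); hsv=cv2.cvtColor(p,cv2.COLOR_RGB2HSV)
    H,S,V=[hsv[...,i].astype(int) for i in range(3)]
    m=(H>=4)&(H<18)&(S>170)&(V>70)&(w[...,2]>180)&(w[...,2]<290)&(w[...,0]>540)&(w[...,1]>-240)
    q=w[((H<4)|(H>174))&(S>150)&(w[...,2]>200)&(w[...,2]<260)&(abs(w[...,0]-518)<50)]
    g=w[(H>60)&(H<90)&(S>80)]
    gp=g[(g[:,2]>85)&(g[:,2]<140)]
    r=cv2.minAreaRect(q[:,:2].astype(np.float32))
    print(f,'tipz',np.percentile(w[m][:,2],95).round(1),'grip',len(q),np.round(r[0],1),np.round(r[1],1),round(r[2],1),q[:,2].max().round(1),'floor',np.percentile(g[:,2],5).round(1))
for k in range(4):
    s=snap('wrist','w_%d_%d'%(int(ctrl.read_state()['time_s']*100),k))
    meas('w_%d_%d'%(int((s[2]['time_s'])*100),k))
snap('scene','scene16'); snap('side','side16')
a=cv2.imread('pics/side16.png')[170:380,190:410];b=cv2.imread('pics/scene16.png')[80:290,140:360]
cv2.imwrite('pics/c16.png',cv2.resize(np.hstack([a,b]),None,fx=1.8,fy=1.8,interpolation=cv2.INTER_CUBIC))
print(ctrl.read_state()['time_s'])
E
python3 chk.py
```

```text
w_2940_0 tipz 242.3 grip 257 [ 516.9 -251.9] [15.3 60.5] 81.5 228.5 floor nan
w_2945_1 tipz 242.2 grip 265 [ 517.4 -251. ] [14.6 60.1] 82.8 228.9 floor nan
w_2950_2 tipz 242.2 grip 253 [ 517.4 -251.6] [14.6 60.4] 81.5 229.2 floor nan
w_2955_3 tipz 242.1 grip 266 [ 517.3 -251.9] [15.2 60.5] 81.5 228.4 floor nan
29.7
```

View pics/c16.png

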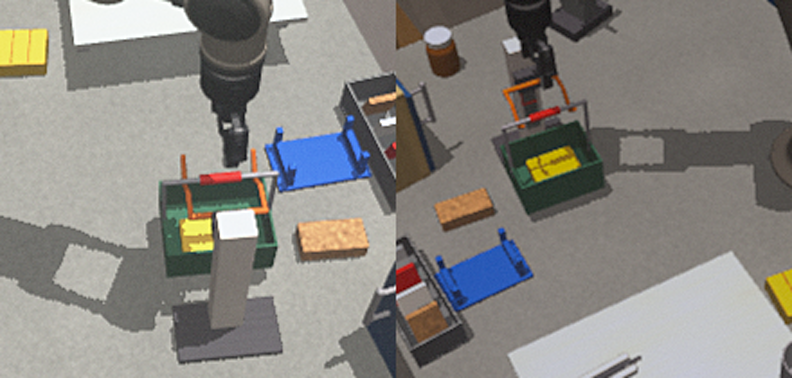

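It hangs with about 24 mm of dip. I'll wait for any swing to die and compare frames.

>>> arm_command --moves "-1 0 0 0 0; -1 0 0 0 0; -1 0 0 0 0; -1 0 0 0 0; -1 0 0 0 0"

```text
time_s: 30.2
eef_pos: [518.0, -253.5, 323.0]
orientation: [3.136, -0.192, 0.0]
force: [-0.6, -0.9, -0.5]
gripper_width: 85.1
```

>>> arm_command --moves "-1 0 0 0 0; -1 0 0 0 0; -1 0 0 0 0; -1 0 0 0 0; -1 0 0 0 0"

```text
time_s: 30.7
eef_pos: [517.9, -253.5, 323.0]
orientation: [3.136, -0.192, 0.0]
force: [-0.0, 0.7, -0.0]
gripper_width: 85.6
```

>>> arm_command --moves "-1 0 0 0 0; -1 0 0 0 0; -1 0 0 0 0; -1 0 0 0 0; -1 0 0 0 0"

```text
time_s: 31.2
eef_pos: [517.9, -253.5, 323.0]
orientation: [3.136, -0.192, -0.0]
force: [-0.5, 0.2, -0.8]
gripper_width: 85.3
```

>>> arm_command --moves "-1 0 0 0 0; -1 0 0 0 0; -1 0 0 0 0; -1 0 0 0 0; -1 0 0 0 0"

```text
time_s: 31.7
eef_pos: [518.0, -253.5, 323.0]
orientation: [3.136, -0.192, 0.0]
force: [0.3, -0.6, 0.4]
gripper_width: 85.6
```

Run:
```python
from h import *
for k in range(20):
    p,d=ctrl.snapshot('wrist'); hsv=cv2.cvtColor(p,cv2.COLOR_RGB2HSV)
    if k==0: cv2.imwrite('pics/wrist17.png',p[:,:,::-1])
    H,S,V=[hsv[...,i].astype(int) for i in range(3)]
    y=(H>22)&(H<35)&(S>170); y[:, :150]=0; y[300:]=0; g=(H>60)&(H<90)&(S>80)
    ys,xs=np.nonzero(y); gs=np.nonzero(g)
    if k%2==0: print(round(ctrl.read_state()['time_s'],2),xs.mean().round(2),ys.mean().round(2),np.median(d[y]),gs[1].mean().round(2),gs[0].mean().round(2))
```

```text
31.75 283.15 171.7 397.30713 253.54 145.83
31.85 283.13 171.69 397.23206 253.5 145.9
31.95 283.16 171.7 397.19736 253.73 145.85
32.05 283.14 171.69 397.38257 253.5 145.94
32.15 283.13 171.66 397.2505 253.61 145.98
32.25 283.15 171.72 397.27466 253.59 145.86
32.35 283.12 171.68 397.3161 253.52 145.81
32.45 283.15 171.71 397.26215 253.63 145.88
32.55 283.15 171.67 397.27383 253.66 145.89
32.65 283.14 171.7 397.3074 253.6 145.95
```

View pics/wrist17.png

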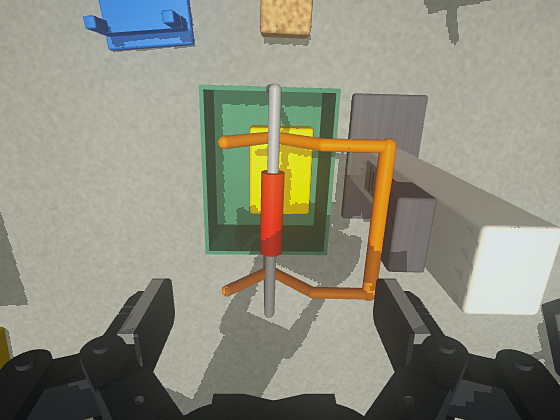

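The pail hangs on both prongs ((272,137) and (268,272)), still to within 0.1 px over 0.9 s. The block is inside and the gripper is clear. Handing in.

```bash
python3 -c "
from plant import ctrl
print(ctrl.close_job(), ctrl.read_state()['time_s'])"
```

```text
the job is handed in; nothing more can be done
the job is handed in; nothing more can be done
```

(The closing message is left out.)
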